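Refit the sprung idler roller of a barrel tumbler

ROBOT

A 7-joint arm with a two-finger parallel gripper is mounted at the origin on the work surface. World frame = base frame: x ahead of the robot, y to its left, z up, the work surface at z = 0. Lengths are in m, angles in rad, forces in N, time in s.
With the tool pointing down it reaches from about 0.425 to 0.925 m from the base axis. Payload 6.8 kg.
Tool frame: the origin (TCP) lies midway between the tips of the shut fingers; the grasp point (between the pads) lies 19 mm behind it (bot.pinch_z is the distance from the TCP to the grasp point, in m); x points along the fingers, y is the direction in which the jaws open and shut, and the axes are right-handed (so a half turn about x gives the same grasp; the last joint's range is limited). The gripper opens to 85 mm and grips with 20 to 120 N. Pads are 22 mm wide; open, the fingers measure 114 mm over their backs; the gripper's body (76 mm by 85 mm) begins 54 mm behind the grasp point. The pads swing forward as they close: fully open they stand 13 mm farther back than shut.
Start: joints at [1.139, 0.477, 0.022, 1.555, -0.011, 1.109, -0.083], TCP at [0.215, -0.64, 0.231] pointing down, gripper open.
Joint ranges: [-2.96, 2.96], [-0.34, 2.1], [-1.41, 1.46], [0.24, 2.44], [-1.37, 4.51], [0.17, 1.92], [-2.96, 2.96]. Speed limits (rad/s): [2.39, 2.39, 3.14, 3.14, 3.14, 3.14, 3.14].

INTERFACE

Orientations are given as a unit quaternion [w, x, y, z].
In Python, from station import bot gives the robot as it stands. The module is installed in compiled form; this text tells all that it offers.
- The arm moves only by the tool step_arm, never from a script. Its argument "plan" is a list of rows, each a list of 6 numbers: the shift along the tool's x, y, z in units of 40 mm (1.0 is 40 mm), then the turn, a rotation vector about the tool's x, y, z in units of 360 degrees (1.0 is 360 degrees). In form: [[dx, dy, dz, ax, ay, az], ...]. A call has 1 to 8 rows; each row shifts and turns the commanded pose from where the row before left it, along the tool's axes as they then stand; what a row does not reach is not made up. A row lasts 1/8 s, in which the tool goes at most 62.5 mm and 10.7 degrees, less where a joint would pass 70% of its speed; a pose out of reach is approached as far as the arm can. A call with a number of a shift or a turn outside -1 to 1 is refused whole. A call with a gripper value outside its range is refused whole. "fingers" is the closure, from -1 (fully open) to 1 (shut), set as the call begins (left out, the last holds). The fingers move at their own pace and stop on an object; "force" is the grip in N (left out, the last holds). Time passes only in rows, so rows that do not move let the fingers close. It gives the time, the measured TCP pose, the force and the opening at its end, in the units of the state.
- bot.get_obs(): the state, without advancing time (a new reading comes with each control period).
- bot.read_camera(name): name is "side" or "top" or "wrist"; returns (picture, depth): 480x640x3 uint8, red, green, blue; 480x640 float32, m along the optical axis (not along the pixel's ray), 0 where there is no reading.
- bot.camera_model(name): a dict with "mtx" (3x3 intrinsics, pixels), "k1" (the pictures are not rectified: a ray, as slopes to the right and down, at radius r is drawn at 1 + k1 r^2 times it, then the intrinsics apply), "origin" and "rotation" of the camera in the world; the wrist camera has in their place "T_tool_cam" (4x4, takes a point from camera to tool coordinates, whose origin is the TCP and whose axes are the tool frame's). Camera axes: x right, y up, looking along -z (the intrinsics and any distortion apply to the point x, -y, -z); pixel columns grow to the right and rows downward; lengths in m; the calibration is good to about 2 mm. A picture is of the moment at which its call begins: read the wrist's pose just before it. camera_model takes no time and is no camera call.
- bot.hand_in(): hands the job in, once; it reports no verdict.
The state is a dict: "t": time; "q": joint angles; "joint_vel": joint speeds; "joint_torque": joint torques, N m; "eef_pos": TCP position; "tool_rot": TCP orientation; "contact_force": force on the tool from outside, world axes, zero at the start; "torque": the same for the moment, N m; "gripper_width": opening from 0.0 (shut) to 1.0 (fully open).
Only numpy, scipy, OpenCV 4.12 (cv2) and the standard library are available. Lean on these libraries where they do the work, as an engineer would, in place of code of your own. Each camera call takes 0.05 s, during which the arm holds its last target.

TASK

The idler roller of the barrel tumbler was taken out for cleaning and lies on the wooden rest: put it back in the tumbler's two empty white bearings. Press its sprung brass pin (the red end) against the belt guard until the roller fits between guard and end plate, bring it down until the brass pin springs into the guard's bearing, then let the spring carry the steel pin fully home into the low end plate's bearing, and let go. Feel your way gently and never ram or force the roller, and leave the barrel, the jar and the ring box where they are.

Things in the scene. Friction and masses are not known exactly. Their poses are not given: they have to be found in the camera images.
- roller: Idler roller, 0.25 kg: black rubber sleeve, 22 mm diameter, 150 mm long, with a red band round its sprung end and a steel band round its plain end. Origin at the middle of the sleeve, on its axis; +y runs along the axis to the sprung end (x and z turn as it rolls). At the start it lies level on the rest, axis 42 mm above the bench; its middle is free to grasp from above.
- rest: Wooden rest, fixed, origin under its centre, +y along the roller. Two notched supports, 14 mm thick, carry the roller 55 mm either side of the rest's centre; between them there is only a 30 mm wide, 10 mm high foot bar. The rest may be turned up to 0.4 rad.
- sprung_tip (a point): Centre of the outer face of the greased brass pin at the red end (10 mm diameter, 1.5 mm chamfer). Free, it stands 20 mm out of the sleeve; pressed, it telescopes fully in: spring 4 N at first, 0.4 N more per mm, 12 N fully in, where the sleeve's own end meets the wall and the force rises steeply. Friction on the wall about 0.2.
- plain_tip (a point): Centre of the outer face of the fixed steel pin at the roller's other end: same diameter, only a 1 mm chamfer, 8.5 mm long, so 83.5 mm from the roller's origin.
- tumbler: Barrel tumbler, fixed, blue case, one black driven roller (22 mm) still fitted 80 mm from the idler's place, on the +x side. Origin under the middle of the gap; +y runs from the low steel end plate to the blue belt guard, along the rollers; turned up to 0.25 rad. Deck 72 mm high; guard 164 mm high, inner face flat and upright; end plate 14 mm thick, 124 mm high. Inner faces 160 mm apart.
- guard_bearing (a point): Centre of the mouth of the guard's empty bearing: round blind hole, 12 mm diameter, 9 mm deep, in a white nylon block flush with the guard's inner face, 110 mm above the bench. Axes as the tumbler's: +y points into this hole. The nylon is not to be loaded beyond 20 N.
- plate_bearing (a point): Centre of the mouth of the end plate's empty bearing: the same hole, facing the other one from the low end plate, whose top is 14 mm above this point; -y points into this hole. With the steel pin home, the sleeve's end bears on this face, held there by the spring (about 4 N).
- barrel: Black rubber tumbling barrel standing on end, 104 mm diameter, 138 mm high, origin under its centre. Leave it alone.
- shot_jar: Glass jar with a yellow cap, 64 mm diameter, 85 mm high, origin under its centre. Leave it alone.
- ring_box: Small black ring box with its lid up, about 56 x 74 mm and 57 mm high, origin under the centre of its tray. Leave it alone.

How it is judged:
On the way:
1. the brass pin is in the guard's bearing with its spring squeezed, so that the steel pin can come down past the end plate (y of sprung_tip in the frame of guard_bearing above 0.003 m and horizontal distance between sprung_tip and guard_bearing below 0.012 m and distance between sprung_tip and roller below 0.0885 m), for 0.1 s.
At the end, for the whole second after the job is handed in: The roller hangs at rest in both bearings: the brass pin at least 6 mm deep in the guard's bearing and the steel pin at least 6 mm deep in the end plate's bearing, each within 3 mm of its hole's centre line, and the roller let go (y of sprung_tip in the frame of guard_bearing above 0.006 m and x of sprung_tip in the frame of guard_bearing between -0.003 and 0.003 m and z of sprung_tip in the frame of guard_bearing between -0.003 and 0.003 m and y of plain_tip in the frame of plate_bearing below -0.006 m and x of plain_tip in the frame of plate_bearing between -0.003 and 0.003 m and z of plain_tip in the frame of plate_bearing between -0.003 and 0.003 m and linear speed of roller below 0.03 m/s); the robot touches nothing.
It fails at once if the roller presses or strikes the tumbler with more than 20 N (contact force between roller and tumbler above 20 N).
It fails at once if the barrel, the jar or the ring box is shifted by more than 15 mm (distance of any of barrel, shot_jar, ring_box from where it was at the start of the episode above 0.015 m).
It also fails if it takes over 67 s, if anything falls off the work surface, if the arm or the gripper's body presses on something with over 40 N, if the wrist force passes 120 N, or if a joint passes its speed limit or range.

## Working session

There is one attempt and no reset: what is moved stays moved. The work goes in short steps, Python scripts to look and compute and a tool call to move; the robot and the scene stay as the last step left them, time stands still between calls to the robot, and variables do not carry over. Pictures are saved under pics/ and viewed, and the job is handed in when it is done.

Besides the shell and the picture viewer there is one more tool, called after "Call:" as name(argument=value, ...), one argument or row to a line, values as JSON. step_arm: Moves the arm, as the interface text tells. Shifts and turns lie within -1 to 1; 1 stands for 40 mm of shift or 360 degrees of turn. Its arguments: {"type":"object","properties":{"plan":{"type":"array"},"fingers":{"type":"number"},"force":{"type":"number"}},"required":["plan"]}

```bash
ls; mkdir -p pics
cat > h.py <<'E'
import numpy as np,cv2
from station import bot
def save(n,fn):
    p,d=bot.read_camera(n); cv2.imwrite(fn,p[:,:,::-1]); np.savez(fn[:-4]+'.npz',p=p,d=d); return p,d
E
python3 - <<'E'
from h import *
o=bot.get_obs(); print(o)
for n in ['top','side']:
    save(n,f'pics/{n}0.png'); print(n,bot.camera_model(n))
print(bot.camera_model('wrist'),bot.pinch_z)
E
```

```text
pics
{'t': 0.0, 'q': array([ 1.13887698,  0.47777041,  0.02237368,  1.55647975, -0.01150806,
        1.10933087, -0.08312585]), 'joint_vel': array([-3.79881906e-05, -2.95922146e-03, -1.85773049e-05, -1.69534045e-03,
       -1.27721839e-04,  2.63964864e-03,  1.63840592e-03]), 'joint_torque': array([-7.67459496e-04, -5.96458554e+01,  1.60737231e+00, -2.81199288e+01,
        1.24006224e-02,  9.45305976e-03, -7.22588027e-06]), 'eef_pos': array([ 0.21454812, -0.63934601,  0.23033436]), 'tool_rot': array([-0.11333589, -0.69770382, -0.11461303,  0.69801734]), 'contact_force': array([-0.23220212,  0.2998644 ,  0.42287875]), 'torque': array([0.0175874 , 0.04477299, 0.00472136]), 'gripper_width': 1.0014977693639564}
top {'mtx': array([[498.8106727 ,   0.        , 305.63148931],
       [  0.        , 498.8106727 , 246.62520534],
       [  0.        ,   0.        ,   1.        ]]), 'k1': -0.04775920276144603, 'origin': array([ 0.49367935, -0.00483372,  1.03835871]), 'rotation': array([ 0.71415234,  0.03107594, -0.02272173, -0.69893093])}
side {'mtx': array([[583.32623205,   0.        , 323.66469151],
       [  0.        , 583.32623205, 234.70777982],
       [  0.        ,   0.        ,   1.        ]]), 'k1': -0.18483960925063914, 'origin': array([-0.09596213,  0.79417802,  0.67564226]), 'rotation': array([-0.29630157, -0.18010869,  0.47685737,  0.80769629])}
{'mtx': array([[345.63403499,   0.        , 323.14959251],
       [  0.        , 345.63403499, 233.15710793],
       [  0.        ,   0.        ,   1.        ]]), 'k1': -0.055300173684761665, 'T_tool_cam': array([[ 3.80876917e-05,  3.17295533e-01, -9.48326707e-01,
        -1.42624813e-01],
       [ 9.99999873e-01, -4.88202287e-04, -1.23181934e-04,
        -4.12115663e-05],
       [-5.02060345e-04, -9.48326582e-01, -3.17295512e-01,
        -8.10113033e-02],
       [ 0.00000000e+00,  0.00000000e+00,  0.00000000e+00,
         1.00000000e+00]])} 0.0187
```

View pictures.

View pics/top0.png

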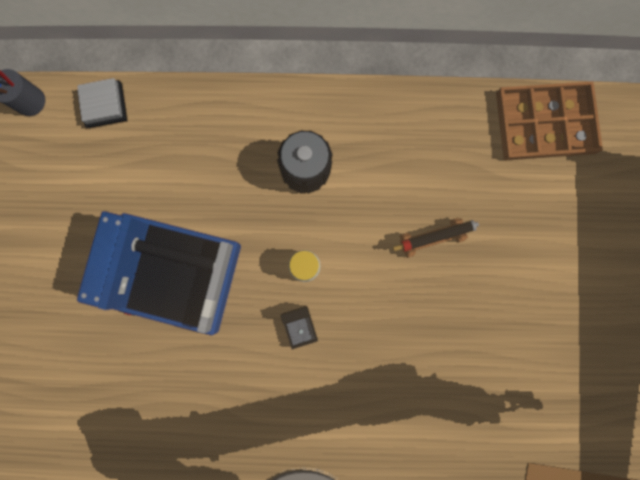

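View pics/side0.png

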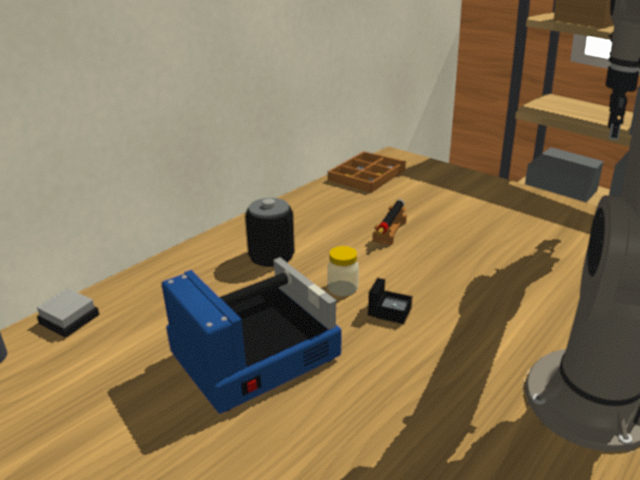

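```bash
cat >> h.py <<'E'
from scipy.spatial.transform import Rotation as R
def quat(q): return R.from_quat([q[1],q[2],q[3],q[0]])
def campose(n,obs=None):
    m=bot.camera_model(n)
    if n!='wrist': return m,quat(m['rotation']).as_matrix(),np.array(m['origin'])
    T=m['T_tool_cam']; Rt=quat(obs['tool_rot']).as_matrix()
    return m,Rt@T[:3,:3],Rt@T[:3,3]+obs['eef_pos']
def slopes(m,uv):
    uv=np.atleast_2d(np.asarray(uv,float)); K=m['mtx']
    s=cv2.undistortPoints(uv.reshape(-1,1,2),K,np.array([m['k1'],0,0,0.])).reshape(-1,2)
    return s
def rays(n,uv,obs=None):
    m,Rc,o=campose(n,obs); s=slopes(m,uv)
    return o,(np.c_[s[:,0],-s[:,1],-np.ones(len(s))])@Rc.T
def onplane(n,uv,z,obs=None):
    o,d=rays(n,uv,obs); t=(np.asarray(z)-o[2])/d[:,2]; return o+d*t[:,None]
def cloud(n,depth,obs=None):
    v,u=np.mgrid[:480,:640]; o,d=rays(n,np.c_[u.ravel(),v.ravel()],obs)
    return (o+d*depth.reshape(-1,1)).reshape(480,640,3)
E
python3 - <<'E'
from h import *
z=np.load('pics/top0.npz');p,d=z['p'],z['d']
c=cloud('top',d)
for uv in [(437,235),(405,245),(472,226),(104,221),(85,295),(124,285),(208,308),(215,290),(305,265),(305,150),(300,327),(190,300),(230,245),(210,325)]:
    print(uv,p[uv[1],uv[0]],c[uv[1],uv[0]].round(4))
for nm,(x0,y0,x1,y1) in dict(roll=(370,200,500,270),tum=(70,200,250,345)).items():
    cv2.imwrite(f'pics/top_{nm}.png',cv2.resize(p[y0:y1,x0:x1,::-1],None,fx=4,fy=4,interpolation=cv2.INTER_CUBIC))
E
```

```text
(437, 235) [62 54 45] [ 0.5975 -0.253   0.0518]
(405, 245) [149  57  46] [ 0.5763 -0.1895  0.0508]
(472, 226) [86 81 75] [ 0.6167 -0.3223  0.054 ]
(104, 221) [103 111 127] [0.5986 0.3677 0.1637]
(85, 295) [121 122 129] [0.4661 0.3945 0.1653]
(124, 285) [178 174 165] [0.4849 0.3485 0.1034]
(208, 308) [188 182 171] [0.4469 0.1827 0.1251]
(215, 290) [138 136 132] [0.48   0.1711 0.124 ]
(305, 265) [188 159  68] [0.531  0.0077 0.0851]
(305, 150) [146 144 140] [0.7413 0.0117 0.1353]
(300, 327) [103 102 102] [0.4077 0.0159 0.0202]
(190, 300) [42 39 37] [ 0.4937 -0.0048  1.0384]
(230, 245) [114 114 117] [0.5653 0.1505 0.0983]
(210, 325) [116 115 117] [0.4125 0.1867 0.0812]
```

View pics/top_roll.png

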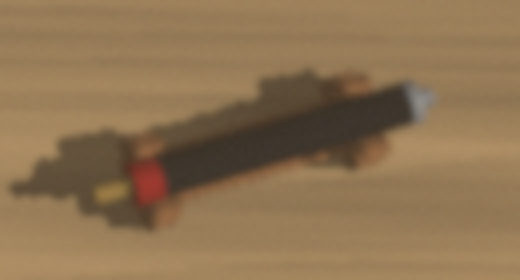

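View pics/top_tum.png

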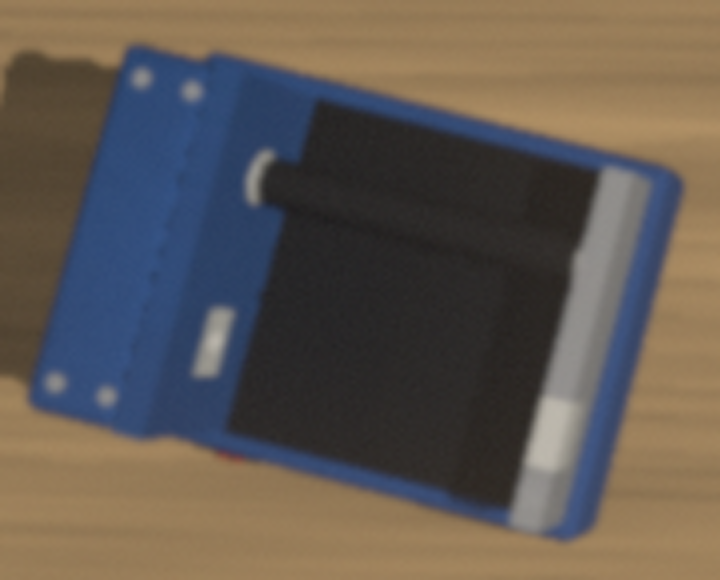

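Run:
```python
from h import *
z=np.load('pics/top0.npz');p,d=z['p'],z['d']
c=cloud('top',d)
o=bot.get_obs(); print('tool axes cols',quat(o['tool_rot']).as_matrix().round(3))
hsv=cv2.cvtColor(p,cv2.COLOR_RGB2HSV)
# roller via depth: height>0.044 in roi
roi=np.zeros((480,640),bool); roi[200:270,370:500]=1
m=roi&(c[:,:,2]>0.040)&(d>0)
n,l,s,ce=cv2.connectedComponentsWithStats(m.astype(np.uint8)); print(s[1:],ce[1:])
ys,xs=np.nonzero(m&((hsv[:,:,2]<80)|((hsv[:,:,0]<8)&(hsv[:,:,1]>150))|(hsv[:,:,1]<60)))
w=onplane('top',np.c_[xs,ys],0.045)
(cx,cy),(a,b),ang=cv2.minAreaRect((w[:,:2]*1000).astype(np.float32)); print('rect',cx,cy,a,b,ang)
red=roi&((hsv[:,:,0]<8)|(hsv[:,:,0]>172))&(hsv[:,:,1]>150)&(hsv[:,:,2]>100)
ys,xs=np.nonzero(red); print('red',len(xs),onplane('top',[[xs.mean(),ys.mean()]],0.050))
dark=roi&(hsv[:,:,2]<75)&(c[:,:,2]>0.040)
ys,xs=np.nonzero(dark); w=onplane('top',np.c_[xs,ys],0.048); 
mu=w.mean(0); u,s_,vt=np.linalg.svd(w[:,:2]-mu[:2]); print('dark',mu,vt[0],((w[:,:2]-mu[:2])@vt[0]).min(),((w[:,:2]-mu[:2])@vt[0]).max())
# tumbler plate top
P=c.reshape(-1,3)
def sel(x0,x1,y0,y1,z0,z1): 
    return P[(P[:,0]>x0)&(P[:,0]<x1)&(P[:,1]>y0)&(P[:,1]<y1)&(P[:,2]>z0)&(P[:,2]<z1)]
pl=sel(.36,.62,.1,.26,.1215,.128)
print('plate n',len(pl)); r=cv2.minAreaRect((pl[:,:2]*1000).astype(np.float32)); print(r,cv2.boxPoints(r))
gt=sel(.36,.66,.3,.5,.160,.168); r=cv2.minAreaRect((gt[:,:2]*1000).astype(np.float32)); print('guard top',len(gt),r,cv2.boxPoints(r))
gf=sel(.44,.56,.3,.40,.085,.155)
print('gf',len(gf)); mu=gf.mean(0);u,s_,vt=np.linalg.svd(gf-mu,full_matrices=False);print(mu,vt,s_)
# white blocks
wh=(hsv[:,:,1]<35)&(hsv[:,:,2]>150); 
n,l,s,ce=cv2.connectedComponentsWithStats(wh.astype(np.uint8))
for i in range(1,n):
    if s[i,4]>15 and s[i,0]<250 and 200<s[i,1]<350: print(s[i],ce[i],onplane('top',[ce[i]],.124),onplane('top',[ce[i]],.11), np.median(c[l==i],axis=0))
```

```text
tool axes cols [[-0.001  0.318 -0.948]
 [ 0.002 -0.948 -0.318]
 [-1.    -0.002  0.   ]]
[[455 218   7   5  16]
 [393 220  86  35 953]] [[457.9375     220.1875    ]
 [436.16159496 235.80167891]]
rect 599.6170654296875 -261.37432861328125 21.622161865234375 158.55274963378906 17.828542709350586
red 76 [[ 0.57631707 -0.19319457  0.05      ]]
dark [ 0.60006881 -0.26154957  0.048     ] [ 0.29200204 -0.9564177 ] -0.06279749593202727 0.06373017476578742
plate n 766
((495.88824462890625, 218.9292755126953), (101.68714904785156, 169.6930694580078), 76.90076446533203) [[401.7264  188.63818]
 [567.0039  150.17923]
 [590.05005 249.22037]
 [424.77258 287.67932]]
guard top 2917 ((529.8430786132812, 366.3963317871094), (59.17947006225586, 171.2764434814453), 77.56774139404297) [[439.8427  355.93707]
 [607.10297 319.06378]
 [619.84344 376.8556 ]
 [452.5832  413.72888]]
gf 971
[0.50500821 0.3417376  0.12154515] [[-0.95782183  0.28722903 -0.00876527]
 [-0.00596411  0.01062589  0.99992576]
 [ 0.28730084  0.95780299 -0.00846464]] [1.17170815 0.5988776  0.17537877]
[121 279   5  13  36] [123.22222222 284.86111111] [[0.48532573 0.34216001 0.124     ]] [[0.48519783 0.34747293 0.11      ]] [0.48491496 0.34967476 0.10374557]
[202 298  12  20 167] [207.56287425 308.02994012] [[0.44681715 0.18370641 0.124     ]] [[0.44609963 0.1865932  0.11      ]] [0.44674352 0.18372907 0.12331297]
```

```bash
cat >> h.py <<'E'
def Rtool(zang,tilt=0.):
    """tool x down, tool z horizontal at angle zang(deg); tilt>0 raises tool z end by tilt deg"""
    a=np.radians(zang); x=np.array([0,0,-1.]); z=np.array([np.cos(a),np.sin(a),0]); y=np.cross(z,x)
    M=np.c_[x,y,z]; return M@R.from_rotvec([0,np.radians(-tilt)*-1,0]).as_matrix() if False else (R.from_rotvec(y*np.radians(1)*-0)*R.from_matrix(M)*R.from_rotvec([0,np.radians(tilt),0])).as_matrix()
def rows(tp,tR,n,dec=3,start=None):
    o=bot.get_obs(); p=np.array(o['eef_pos']); M=quat(o['tool_rot']).as_matrix()
    if start is not None: p,M=start
    out=[]
    for i in range(n):
        k=n-i
        s=M.T@(np.asarray(tp)-p)/k/0.04
        rv=R.from_matrix(M.T@tR).as_rotvec()/k/(2*np.pi)
        r=np.round(np.r_[s,rv],dec if dec else 3); r[3:]=np.round(r[3:],4)
        out.append(r.tolist())
        p=p+M@r[:3]*0.04; M=M@R.from_rotvec(r[3:]*2*np.pi).as_matrix()
    for i in range(0,n,8): print(out[i:i+8])
    print('end',p.round(4),'err',(p-tp).round(5), np.degrees(R.from_matrix(M.T@tR).magnitude()).round(3))
    return out
E
python3 - <<'E'
from h import *
print(Rtool(-73,8).round(3))
rows([0.600,-0.2614,0.20],Rtool(-73),14,2)
E
```

```text
[[-0.041  0.956  0.29 ]
 [ 0.133  0.292 -0.947]
 [-0.99   0.    -0.139]]
[[0.05, -0.42, -0.87, -0.02, -0.0, 0.0], [0.06, -0.31, -0.91, -0.02, -0.0, 0.0], [0.05, -0.19, -0.94, -0.02, -0.0, 0.0], [0.06, -0.07, -0.96, -0.02, -0.0, 0.0], [0.05, 0.05, -0.96, -0.02, -0.0, 0.0], [0.06, 0.17, -0.95, -0.02, -0.0, 0.0], [0.05, 0.29, -0.92, -0.02, -0.0, 0.0], [0.06, 0.4, -0.88, -0.02, -0.0, 0.0]]
[[0.05, 0.51, -0.82, -0.01, -0.0, 0.0], [0.06, 0.56, -0.79, -0.02, -0.0, 0.0], [0.05, 0.65, -0.71, -0.01, -0.0, 0.0], [0.06, 0.69, -0.67, -0.02, -0.0, 0.0], [0.05, 0.77, -0.58, -0.01, -0.0, 0.0], [0.06, 0.81, -0.53, -0.02, -0.0, 0.0]]
end [ 0.5999 -0.2613  0.1999] err [-6.0e-05  1.2e-04 -6.0e-05] 1.557
```

```bash
python3 - <<'E'
s=open('h.py').read()
i=s.index('    M=np.c_[x,y,z]; return'); j=s.index('def rows')
s=s[:i]+"    return np.c_[x,y,z]@R.from_rotvec([0,-np.radians(tilt),0]).as_matrix()\n"+s[j:]
open('h.py','w').write(s)
E
python3 -c "
from h import *
print(Rtool(-73,8).round(3))"
```

```text
[[ 0.041  0.956  0.29 ]
 [-0.133  0.292 -0.947]
 [-0.99   0.     0.139]]
```

Call:
step_arm(
  plan=[
    [0.05,-0.42,-0.87,-0.02,0,0],
    [0.06,-0.31,-0.91,-0.02,0,0],
    [0.05,-0.19,-0.94,-0.02,0,0],
    [0.06,-0.07,-0.96,-0.02,0,0],
    [0.05,0.05,-0.96,-0.02,0,0],
    [0.06,0.17,-0.95,-0.02,0,0],
    [0.05,0.29,-0.92,-0.02,0,0],
    [0.06,0.4,-0.88,-0.02,0,0],
  ],
  fingers=-1,
  force=50,
)

```text
t: 1.1
eef_pos: [0.4356, -0.4232, 0.2133]
tool_rot: [-0.437, -0.556, -0.437, 0.556]
contact_force: [0.0, 0.6, 0.5]
gripper_width: 1.001
```

Call:
step_arm(
  plan=[
    [0.05,0.51,-0.82,-0.01,0,0],
    [0.06,0.56,-0.79,-0.02,0,0],
    [0.05,0.65,-0.71,-0.01,0,0],
    [0.06,0.69,-0.67,-0.02,0,0],
    [0.05,0.77,-0.58,-0.01,0,0],
    [0.06,0.81,-0.53,-0.02,0,0],
  ],
)

```text
t: 1.85
eef_pos: [0.6007, -0.261, 0.2]
tool_rot: [0.574, 0.412, 0.575, -0.412]
contact_force: [0.3, -0.6, -0.2]
gripper_width: 0.995
```

Run:
```python
from h import *
o=bot.get_obs(); print(o['t'],o['eef_pos'],o['q'],quat(o['tool_rot']).as_matrix().round(3).tolist(),o['contact_force'],o['joint_vel'].max())
p,d=save('wrist','pics/w1.png'); np.savez('pics/w1o.npz',**o)
```

```text
1.85 [ 0.60065899 -0.26096301  0.19999416] [ 0.62695407  0.51056829 -0.43843384  1.61295191  0.23855478  1.07227411
  0.44977521] [[-0.001, 0.947, 0.321], [0.0, 0.321, -0.947], [-1.0, -0.001, -0.0]] [ 0.28578955 -0.60110942 -0.17307272] 0.4512476614164579
```

View pics/w1.png

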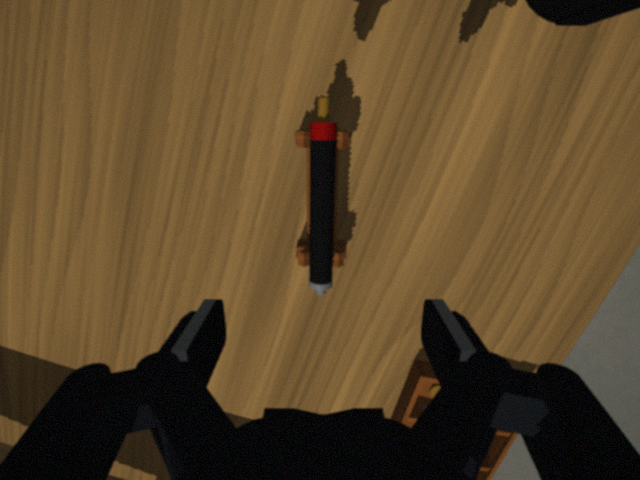

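Run:
```python
from h import *
z=np.load('pics/w1.npz');p,d=z['p'],z['d'];o=dict(np.load('pics/w1o.npz'))
c=cloud('wrist',d,o); hsv=cv2.cvtColor(p,cv2.COLOR_RGB2HSV)
roi=np.zeros((480,640),bool); roi[85:300,290:360]=1
red=roi&((hsv[:,:,0]<6)|(hsv[:,:,0]>174))&(hsv[:,:,1]>180)&(hsv[:,:,2]>90)
steel=roi&(hsv[:,:,1]<70)&(hsv[:,:,2]>70); steel[:270]=0
brass=roi&(hsv[:,:,0]>18)&(hsv[:,:,0]<32)&(hsv[:,:,1]>140); brass[122:]=0;brass[:,:312]=0;brass[:,332:]=0
for n,m in dict(red=red,steel=steel,brass=brass).items():
    ys,xs=np.nonzero(m); print(n,len(xs),xs.min(),xs.max(),ys.min(),ys.max(),'c',onplane('wrist',[[(xs.min()+xs.max())/2,(ys.min()+ys.max())/2]],.047,o)[0].round(4),np.median(c[m],axis=0).round(4))
# dark sleeve edges per row -> axis
pts=[]
for r in range(145,280):
    xs=np.nonzero((hsv[r,300:345,2]<45)&(c[r,300:345,2]>.035))[0]+300
    if len(xs)>10: pts.append([(xs.min()+xs.max())/2,r])
w=onplane('wrist',pts,.048,o); f=cv2.fitLine(w[:,:2].astype(np.float32),cv2.DIST_HUBER,0,.01,.01).ravel(); print(f,np.degrees(np.arctan2(f[1],f[0])))
e=onplane('wrist',[[323,122],[320.5,281]],.048,o); print(e)
```

```text
red 333 310 330 122 139 c [ 0.5744 -0.1938  0.047 ] [ 0.5745 -0.1939  0.0523]
steel 145 309 329 282 294 c [ 0.6196 -0.3309  0.047 ] [ 0.6197 -0.3283  0.0517]
brass 303 312 331 85 120 c [ 0.5686 -0.1727  0.047 ] [ 0.5708 -0.1758  0.0457]
[ 0.30058074 -0.9537564   0.5984734  -0.26008835] -72.50751
[[ 0.57457213 -0.1866331   0.048     ]
 [ 0.61839191 -0.32298558  0.048     ]]
```

Run:
```python
from h import *
rows([0.598,-0.2595,0.023],Rtool(-72.6),7,2)
```

```text
[[0.63, -0.03, 0.01, 0.0, -0.0, -0.0], [0.63, -0.03, 0.01, 0.0, -0.0, -0.0], [0.63, -0.03, 0.01, 0.0, -0.0, -0.0], [0.63, -0.03, 0.01, 0.0, -0.0, -0.0], [0.63, -0.03, 0.01, 0.0, -0.0, -0.0], [0.64, -0.03, 0.01, 0.0, -0.0, -0.0], [0.63, -0.03, 0.01, 0.01, -0.0, -0.0]]
end [ 0.598  -0.2593  0.0231] err [-2.0e-05  1.8e-04  6.0e-05] 1.578
```

```bash
sed -i "s/r=np.round(np.r_\[s,rv\],dec if dec else 3); r\[3:\]=np.round(r\[3:\],4)/r=np.r_[np.round(s,dec),np.round(rv,4)]/" h.py; grep -n "np.round(s,dec)" h.py
```

```text
36:        r=np.r_[np.round(s,dec),np.round(rv,4)]
```

Call:
step_arm(
  plan=[
    [0.63,-0.03,0.01,0.0036,0,0],
    [0.63,-0.03,0.01,0,0,0],
    [0.63,-0.03,0.01,0,0,0],
    [0.63,-0.03,0.01,0,0,0],
    [0.63,-0.03,0.01,0,0,0],
    [0.64,-0.03,0.01,0,0,0],
    [0.63,-0.03,0.01,0,0,0],
  ],
)

```text
t: 2.78
eef_pos: [0.5925, -0.2672, 0.0225]
tool_rot: [0.569, 0.419, 0.569, -0.42]
contact_force: [0.2, 0.2, -0.2]
gripper_width: 1.0
```

Run:
```python
from h import *
o=bot.get_obs(); print(o['t'],o['eef_pos'],o['contact_force'])
p,d=save('wrist','pics/w2.png')
```

```text
2.775 [ 0.59245598 -0.26722604  0.02247814] [ 0.17688921  0.15588819 -0.21381082]
```

View pics/w2.png

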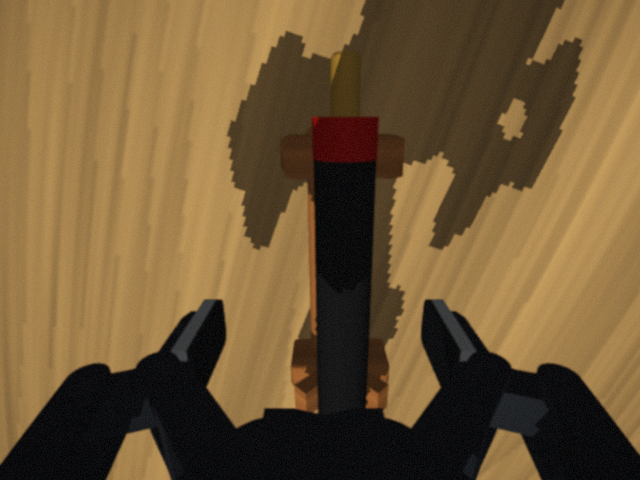

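Run:
```python
from h import *
o=bot.get_obs(); print(o['t'],o['eef_pos'],o['joint_vel'].round(3),o['tool_rot'])
z=np.load('pics/w2.npz');p,d=z['p'],z['d']
c=cloud('wrist',d,o); hsv=cv2.cvtColor(p,cv2.COLOR_RGB2HSV)
red=((hsv[:,:,0]<6)|(hsv[:,:,0]>174))&(hsv[:,:,1]>180)&(hsv[:,:,2]>60); 
ys,xs=np.nonzero(red); print(xs.min(),xs.max(),ys.min(),ys.max(),np.median(c[red],axis=0))
e=onplane('wrist',[[345,117],[345,160],[343,280]],.052,o); print(e, c[[118,160,280],[345,345,343]])
pts=[]
for r in range(165,395):
    xs=np.nonzero((hsv[r,300:390,2]<60)&(c[r,300:390,2]>.043))[0]+300
    if len(xs)>10: pts.append([(xs.min()+xs.max())/2,r])
w=onplane('wrist',pts,.050,o); f=cv2.fitLine(w[:,:2].astype(np.float32),cv2.DIST_HUBER,0,.01,.01).ravel(); print(f,np.degrees(np.arctan2(f[1],f[0])))
```

```text
2.825 [ 0.59006767 -0.26660991  0.01902737] [ 0.006 -0.021 -0.008  0.014 -0.027  0.078  0.021] [ 0.56723628  0.41885249  0.57124894 -0.42009551]
312 377 117 161 [ 0.57376536 -0.19271859  0.04864563]
[[ 0.57175329 -0.18657603  0.052     ]
 [ 0.57580555 -0.19884149  0.052     ]
 [ 0.58822174 -0.2384361   0.052     ]] [[ 0.57187886 -0.18683883  0.05133421]
 [ 0.57589639 -0.19893319  0.05096324]
 [ 0.58870164 -0.23950947  0.04960727]]
[ 0.30296516 -0.9530016   0.5890968  -0.23988906] -72.36421
```

Call:
step_arm(
  plan=[
    [0,0,0,0,0,0],
    [0,0,0,0,0,0],
  ],
)

```text
t: 3.08
eef_pos: [0.5938, -0.2673, 0.0249]
tool_rot: [0.57, 0.42, 0.569, -0.419]
contact_force: [0.1, -0.0, 0.5]
gripper_width: 0.999
```

Run:
```python
from h import *
o=bot.get_obs(); print(o['t'],o['eef_pos'],o['joint_vel'].round(3),o['contact_force'])
rows([0.5970,-0.2587,0.023],Rtool(-72.5),1,2)
```

```text
3.075 [ 0.59384325 -0.26727683  0.02488675] [ 0.    -0.005 -0.002 -0.004  0.    -0.001 -0.002] [ 0.14593429 -0.02166845  0.51243515]
[[0.05, 0.14, -0.18, -0.0007, 0.0002, -0.0002]]
end [ 0.5971 -0.2587  0.0229] err [ 6.0e-05 -4.0e-05 -1.1e-04] 0.017
```

Call:
step_arm(
  plan=[
    [0.05,0.14,-0.18,0,0,0],
    [0,0,0,0,0,0],
    [0,0,0,0,0,0],
  ],
)

```text
t: 3.45
eef_pos: [0.5965, -0.2583, 0.022]
tool_rot: [0.57, 0.419, 0.569, -0.419]
contact_force: [-0.9, -0.1, -0.1]
gripper_width: 0.999
```

Run:
```python
from h import *
o=bot.get_obs(); print(o['t'],o['eef_pos'],o['contact_force'],o['joint_vel'].max())
p,d=save('wrist','pics/w3.png')
c=cloud('wrist',d,o); hsv=cv2.cvtColor(p,cv2.COLOR_RGB2HSV)
red=((hsv[:,:,0]<6)|(hsv[:,:,0]>174))&(hsv[:,:,1]>180)&(hsv[:,:,2]>60); 
ys,xs=np.nonzero(red); print(xs.min(),xs.max(),ys.min(),ys.max(),np.median(c[red],axis=0))
x=(xs.min()+xs.max())/2
T=quat(o['tool_rot']).as_matrix()
for r in (ys.min(),ys.max()):
    e=onplane('wrist',[[x,r]],.052,o)[0]; print(e,'tool',T.T@(e-o['eef_pos']))
pts=[]
for r in range(165,395):
    xs=np.nonzero((hsv[r,290:380,2]<60)&(c[r,290:380,2]>.043))[0]+290
    if len(xs)>10: pts.append([(xs.min()+xs.max())/2,r])
w=onplane('wrist',pts,.050,o)
wt=(w-o['eef_pos'])@T; f=cv2.fitLine(wt[:,1:].astype(np.float32),cv2.DIST_HUBER,0,.01,.01).ravel(); print(f)
```

```text
3.45 [ 0.59648958 -0.25831446  0.02204176] [-0.88949777 -0.13944355 -0.06107904] 0.007902034177563392
294 358 138 184 [ 0.57652716 -0.19280549  0.05194899]
[ 0.57431964 -0.1860004   0.052     ] tool [-0.02998378  0.00033135 -0.07562532]
[ 0.5787216  -0.19999965  0.052     ] tool [-0.02997879  0.00037438 -0.06095036]
[ 4.248205e-03  9.999910e-01  9.103544e-04 -1.551368e-02]
```

View pics/w3.png

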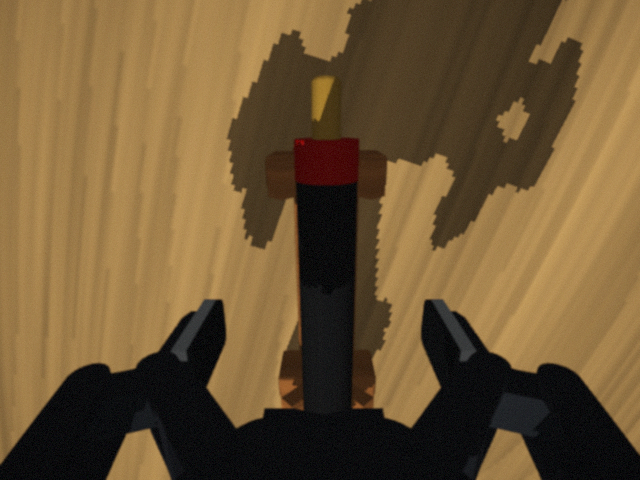

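Call:
step_arm(
  plan=[
    [0,0,0,0,0,0],
    [0,0,0,0,0,0],
    [0,0,0,0,0,0],
    [0,0,0,0,0,0],
    [0,0,0,0,0,0],
    [0,0,0,0,0,0],
  ],
  fingers=1,
  force=60,
)

```text
t: 4.25
eef_pos: [0.5978, -0.258, 0.0223]
tool_rot: [0.57, 0.42, 0.569, -0.418]
contact_force: [5.2, 1.1, 0.0]
gripper_width: 0.235
```

Run:
```python
from h import *
o=bot.get_obs();print(o['eef_pos'],o['contact_force'])
T0=Rtool(-72.5)
rows([0.5978,-0.258,0.26],T0,7,2)
rows([0.5018,0.1992,0.27],Rtool(-103.2,-20),14,2,start=(np.array([0.5978,-0.258,0.26]),T0))
```

```text
[ 0.59783534 -0.25803112  0.02230822] [5.18154628 1.10271556 0.00968555]
[[-0.85, 0.0, 0.0, -0.0001, 0.0, -0.0001], [-0.85, 0.0, 0.0, -0.0001, 0.0, -0.0001], [-0.85, 0.0, 0.0, -0.0001, 0.0, -0.0001], [-0.85, 0.0, 0.0, -0.0001, 0.0, -0.0], [-0.85, 0.0, 0.0, -0.0001, 0.0, -0.0001], [-0.85, 0.0, 0.0, -0.0, 0.0001, -0.0], [-0.84, 0.01, 0.0, -0.0001, 0.0, -0.0001]]
end [ 0.5979 -0.2579  0.2599] err [ 5.0e-05  1.3e-04 -9.0e-05] 0.014
[[-0.02, 0.08, -0.83, 0.006, 0.0039, 0.0011], [0.0, 0.05, -0.83, 0.006, 0.0039, 0.0011], [0.02, 0.02, -0.83, 0.006, 0.0039, 0.0011], [0.04, -0.01, -0.83, 0.006, 0.0039, 0.0011], [0.07, -0.04, -0.83, 0.006, 0.0039, 0.0011], [0.09, -0.08, -0.83, 0.006, 0.0039, 0.0011], [0.1, -0.11, -0.82, 0.0061, 0.0038, 0.001], [0.12, -0.14, -0.81, 0.006, 0.0039, 0.0011]]
[[0.14, -0.17, -0.81, 0.0061, 0.0038, 0.001], [0.16, -0.2, -0.79, 0.006, 0.0039, 0.0011], [0.18, -0.23, -0.78, 0.0061, 0.0038, 0.001], [0.2, -0.27, -0.77, 0.006, 0.0039, 0.0011], [0.21, -0.3, -0.75, 0.0061, 0.0038, 0.001], [0.23, -0.32, -0.74, 0.006, 0.0039, 0.0011]]
end [0.5019 0.1991 0.2699] err [ 9.0e-05 -8.0e-05 -1.2e-04] 0.022
```

Call:
step_arm(
  plan=[
    [-0.4,0,0,0,0,0],
    [-0.85,0,0,0,0,0],
    [-0.85,0,0,0,0,0],
    [-0.85,0,0,0,0,0],
    [-0.85,0,0,0,0,0],
    [-0.85,0,0,0,0,0],
    [-0.85,0,0,0,0,0],
    [-0.44,0,0,0,0,0],
  ],
)

```text
t: 5.25
eef_pos: [0.5956, -0.259, 0.2611]
tool_rot: [0.569, 0.419, 0.569, -0.42]
contact_force: [0.4, -0.3, -2.6]
gripper_width: 0.236
```

Call:
step_arm(
  plan=[
    [-0.02,0.08,-0.83,0.006,0.004,0.001],
    [0.0,0.05,-0.83,0.006,0.004,0.001],
    [0.02,0.02,-0.83,0.006,0.004,0.001],
    [0.04,-0.01,-0.83,0.006,0.004,0.001],
    [0.07,-0.04,-0.83,0.006,0.004,0.001],
    [0.09,-0.08,-0.83,0.006,0.004,0.001],
    [0.1,-0.11,-0.82,0.006,0.004,0.001],
    [0.12,-0.14,-0.81,0.006,0.004,0.001],
  ],
)

```text
t: 6.25
eef_pos: [0.5409, 0.003, 0.265]
tool_rot: [0.449, 0.554, 0.544, -0.443]
contact_force: [0.2, -0.0, -2.5]
gripper_width: 0.235
```

Call:
step_arm(
  plan=[
    [0.14,-0.17,-0.81,0.006,0.004,0.001],
    [0.16,-0.2,-0.79,0.006,0.004,0.001],
    [0.18,-0.23,-0.78,0.006,0.004,0.001],
    [0.2,-0.27,-0.77,0.006,0.004,0.001],
    [0.21,-0.3,-0.75,0.006,0.004,0.001],
    [0.23,-0.32,-0.74,0.006,0.004,0.001],
    [0,0,0,0,0,0],
    [0,0,0,0,0,0],
  ],
)

```text
t: 7.25
eef_pos: [0.5013, 0.1978, 0.2707]
tool_rot: [0.351, 0.642, 0.512, -0.449]
contact_force: [-0.7, -0.9, -2.9]
gripper_width: 0.235
```

Run:
```python
from h import *
o=bot.get_obs(); print(o['t'],o['eef_pos'],o['q'],quat(o['tool_rot']).as_matrix().round(3).tolist(),o['contact_force'],abs(o['joint_vel']).max(),o['gripper_width'])
p,d=save('wrist','pics/w4.png'); np.savez('pics/w4o.npz',**o)
```

```text
7.25 [0.50132153 0.19777768 0.27072428] [ 0.28014776  0.20329015 -0.65997173  1.93819944 -0.23204526  0.86054727
 -0.45457837] [[0.072, 0.973, -0.218], [0.342, -0.229, -0.911], [-0.937, -0.009, -0.349]] [-0.74680937 -0.89714538 -2.94328428] 0.01143087945373933 0.2350947991722476
```

View pics/w4.png

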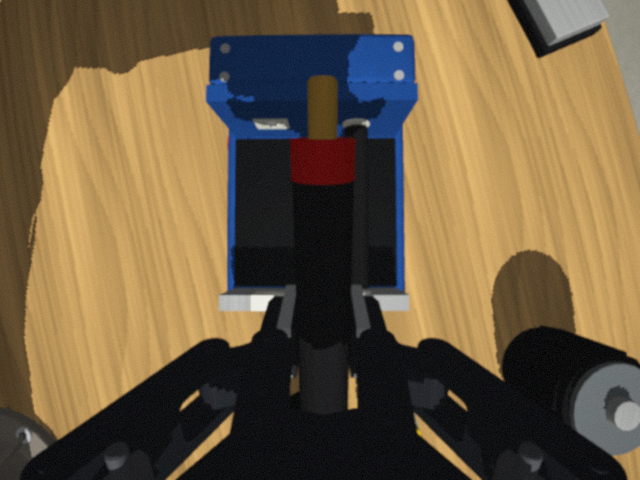

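Run:
```python
from h import *
z=np.load('pics/w4.npz');p,d=z['p'],z['d'];o=dict(np.load('pics/w4o.npz'))
a=np.clip(p[70:150,200:420].astype(int)*2,0,255).astype(np.uint8)
b=np.clip(p[270:325,200:420].astype(int)*2,0,255).astype(np.uint8)
im=np.vstack([a,b]); cv2.imwrite('pics/w4c.png',cv2.resize(im[:,:,::-1],None,fx=3.6,fy=3.6,interpolation=cv2.INTER_CUBIC))
c=cloud('wrist',d,o)
hsv=cv2.cvtColor(p,cv2.COLOR_RGB2HSV)
wh=(hsv[:,:,1]<60)&(hsv[:,:,2]>110)
n,l,s,ce=cv2.connectedComponentsWithStats(wh.astype(np.uint8))
for i in range(1,n):
    if s[i,4]>15 and 200<s[i,0]<420 and 60<s[i,1]<350: print(s[i],ce[i],np.median(c[l==i],axis=0))
# guard face from depth
P=c.reshape(-1,3)
ex=np.array([.9736,-.2284,0]);ey=np.array([.2284,.9736,0]);mid=np.array([.4668,.269,0])
q=np.c_[(P-mid)@ex,(P-mid)@ey,P[:,2]]
m=(d.ravel()>0)&(abs(q[:,0])<.12)&(abs(q[:,1]-.08)<.02)&(q[:,2]>.085)&(q[:,2]<.155)
g=q[m];print(len(g)); f=np.polyfit(g[:,0],g[:,1],1);print('guard face: y=',f, 'res',np.std(g[:,1]-np.polyval(f,g[:,0])))
A=np.c_[g[:,0],g[:,2]-.11,np.ones(len(g))];print(np.linalg.lstsq(A,g[:,1],rcond=None)[0])
m=(abs(q[:,0])<.1)&(q[:,1]>-.11)&(q[:,1]<-.07)&(q[:,2]>.118)&(q[:,2]<.13)
g=q[m];print('plate',len(g),g[:,2].mean());r=cv2.minAreaRect((g[:,:2]*1000).astype(np.float32));print(r,cv2.boxPoints(r))
```

```text
[394  70  10  10  75] [398.56        74.73333333] [0.59553576 0.34204982 0.16483986]
[216 114  13  16  16] [222.5 121.5] [0.43004181 0.3769895  0.05117902]
[362 120   8   7  41] [365.90243902 122.87804878] [0.57086846 0.32640603 0.11345951]
[254 122  33   8 183] [270.16393443 125.6010929 ] [0.48196203 0.34875    0.10278575]
[228 155   1  19  19] [228. 164.] [0.42565525 0.33150072 0.06817022]
[227 220   1  71  71] [227. 255.] [0.40294273 0.23685457 0.06694495]
[404 234   1  49  49] [404. 258.] [5.98992397e-01 1.85094331e-01 4.64594772e-04]
[219 294  56  17 839] [244.52085816 301.98569726] [0.42557287 0.19047727 0.12393819]
[373 294  36  17 498] [392.8875502 302.0502008] [0.55451501 0.16017058 0.12403116]
4307
guard face: y= [-0.01218059  0.07996683] res 0.003233773607176691
[-0.01227256  0.0073302   0.07986237]
plate 979 0.12362451746742502
((26.534210205078125, -81.90259552001953), (146.4072723388672, 23.096445083618164), 0.257162868976593) [[-46.72052 -70.68305]
 [-46.61685 -93.77926]
 [ 99.78894 -93.12214]
 [ 99.68527 -70.02593]]
```

View pics/w4c.png

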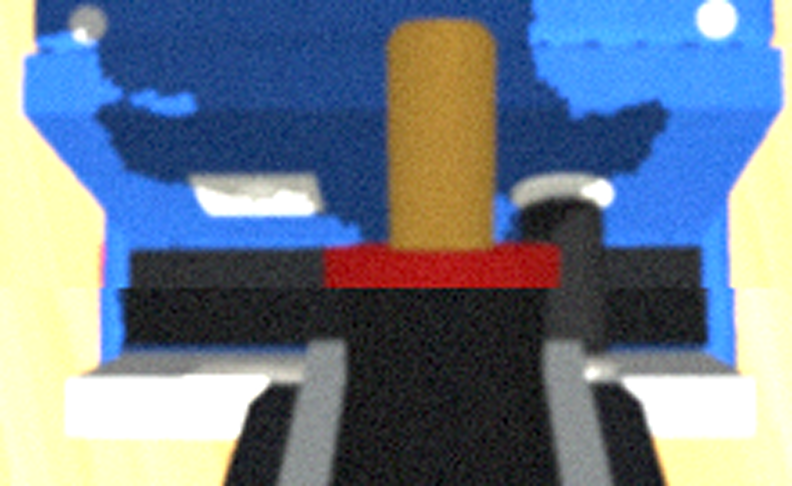

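Run:
```python
from h import *
z=np.load('pics/w4.npz');p,d=z['p'],z['d'];o=dict(np.load('pics/w4o.npz'))
ex=np.array([.9736,-.2284,0]);ey=np.array([.2284,.9736,0]);mid=np.array([.4668,.269,0])
F=lambda P:np.c_[(P-mid)@ex,(P-mid)@ey,P[:,2]]
def onface(n,uv,y0,obs=None):
    oo,dd=rays(n,uv,obs); t=(y0-(oo-mid)@ey)/(dd@ey); return F(oo+dd*t[:,None])
print('guard block corners', onface('wrist',[[252.8,118.6],[288.9,118.6],[290,129.7],[257,129.7],[272.4,124.2]],.08,o).round(4))
print('driven ring', onface('wrist',[[357,123.5],[344,123],[370,123]],.08,o).round(4))
print('guard top front edge ends',F(onplane('wrist',[[207,100],[417,100]],.164,o)).round(4), 'guard upper',F(onplane('wrist',[[210,83],[415,83]],.164,o)).round(4))
print('plate inner edge',F(onplane('wrist',[[219,294],[409,294],[219,310],[409,310]],.124,o)).round(4))
for r in (298,302,306): print(r,p[r,214:290].mean(1).astype(int).tolist())
# top cam
z=np.load('pics/top0.npz');pt=z['p']; 
print('top: ',F(onplane('top',[[207.56,308.03]],.124)),onface('top',[[123.22,284.86]],.08))
for r in range(296,320,3): print(r,pt[r,196:222].mean(1).astype(int).tolist())
```

```text
guard block corners [[-0.0161  0.08    0.1245]
 [ 0.0168  0.08    0.1236]
 [ 0.0147  0.08    0.0931]
 [-0.0183  0.08    0.0939]
 [-0.0005  0.08    0.1093]]
driven ring [[0.0801 0.08   0.1102]
 [0.0677 0.08   0.1116]
 [0.0923 0.08   0.1116]]
guard top front edge ends [[-0.0448  0.0811  0.164 ]
 [ 0.1232  0.0802  0.164 ]] guard upper [[-0.0428  0.0952  0.164 ]
 [ 0.1219  0.0942  0.164 ]]
plate inner edge [[-0.0454 -0.0792  0.124 ]
 [ 0.1246 -0.0789  0.124 ]
 [-0.0453 -0.0935  0.124 ]
 [ 0.1246 -0.0931  0.124 ]]
298 [148, 146, 145, 146, 158, 174, 178, 183, 181, 183, 186, 185, 186, 184, 183, 184, 188, 186, 189, 189, 188, 193, 194, 189, 184, 186, 182, 188, 187, 187, 184, 183, 181, 178, 183, 187, 208, 225, 233, 234, 235, 233, 234, 232, 235, 232, 234, 233, 235, 233, 234, 234, 235, 233, 234, 231, 217, 180, 127, 70, 28, 11, 25, 16, 16, 16, 21, 24, 39, 52, 69, 72, 70, 74, 70, 70]
302 [152, 154, 147, 149, 156, 175, 179, 184, 185, 180, 188, 183, 186, 183, 184, 184, 185, 189, 186, 188, 192, 193, 189, 189, 185, 187, 185, 186, 189, 188, 184, 181, 179, 178, 184, 188, 205, 227, 233, 233, 232, 234, 23
[... 889 characters left out ...]
17, 155, 174, 179, 180, 181, 179, 175, 166, 155, 145, 133, 121, 110, 99, 94, 91, 87]
305 [40, 40, 40, 41, 38, 42, 64, 105, 147, 173, 179, 181, 181, 180, 179, 170, 159, 147, 135, 123, 112, 102, 93, 92, 89, 83]
308 [40, 40, 41, 40, 42, 54, 94, 138, 167, 178, 180, 181, 180, 178, 172, 161, 149, 140, 128, 116, 104, 95, 92, 90, 84, 80]
311 [40, 42, 41, 43, 52, 89, 136, 166, 178, 180, 181, 181, 179, 175, 165, 151, 141, 128, 117, 105, 95, 92, 90, 87, 81, 79]
314 [42, 40, 44, 49, 79, 123, 158, 174, 179, 182, 180, 180, 175, 165, 154, 144, 133, 120, 108, 99, 94, 92, 88, 82, 80, 81]
317 [41, 43, 45, 62, 94, 124, 140, 148, 152, 156, 160, 160, 155, 143, 132, 125, 117, 110, 101, 95, 93, 89, 84, 80, 80, 85]
```

Run:
```python
from h import *
z=np.load('pics/w4.npz');p,d=z['p'],z['d'];o=dict(np.load('pics/w4o.npz'))
m=bot.camera_model('wrist');T=m['T_tool_cam']
hsv=cv2.cvtColor(p,cv2.COLOR_RGB2HSV)
def tool(uv,x):
    s=slopes(m,uv); dd=np.c_[s[:,0],-s[:,1],-np.ones(len(s))]@T[:3,:3].T; t=(x-T[0,3])/dd[:,0]; return T[:3,3]+dd*t[:,None]
red=((hsv[:,:,0]<6)|(hsv[:,:,0]>174))&(hsv[:,:,1]>180)&(hsv[:,:,2]>60); red[:,:280]=0
ys,xs=np.nonzero(red); print(xs.min(),xs.max(),ys.min(),ys.max()); x=(xs.min()+xs.max())/2
print(tool([[x,ys.min()],[x,ys.max()]],-.0307))
br=(hsv[:,:,0]>14)&(hsv[:,:,0]<30)&(hsv[:,:,1]>120); br[150:]=0;br[:,:295]=0;br[:,350:]=0; br[:70]=0
ys,xs=np.nonzero(br); print(xs.min(),xs.max(),ys.min(),ys.max())
for r in (85,100,115,130):
    xx=np.nonzero(br[r])[0]; print(r,xx.min(),xx.max(),tool([[xx.min()-.5,r],[xx.max()+.5,r]],-.0197).round(4).tolist())
print(tool([[322,75.5]],-.0247))
dm=np.median(d[145:175,315:330]); print('depth red',dm)
# depth-based points in tool frame
v,u=np.mgrid[80:230,316:330]; s=slopes(m,np.c_[u.ravel(),v.ravel()]); pc=(np.c_[s[:,0],-s[:,1],-np.ones(len(s))]*d[80:230,316:330].reshape(-1,1))@T[:3,:3].T+T[:3,3]
pc=pc.reshape(150,14,3); print(pc[[5,20,40,70,100,130,149],7].round(4))
```

```text
290 354 138 184
[[-0.0307     -0.0008866  -0.07538583]
 [-0.0307     -0.00089474 -0.06079378]]
308 336 76 138
85 308 336 [[-0.0197, -0.0057, -0.0919], [-0.0197, 0.0039, -0.0919]]
100 308 336 [[-0.0197, -0.0058, -0.0872], [-0.0197, 0.0039, -0.0872]]
115 309 336 [[-0.0197, -0.0055, -0.0824], [-0.0197, 0.004, -0.0824]]
130 309 335 [[-0.0197, -0.0056, -0.0775], [-0.0197, 0.0037, -0.0775]]
[[-0.0247     -0.00089811 -0.09432519]]
depth red 0.109985754
[[-0.0255 -0.0006 -0.0914]
 [-0.0246 -0.0006 -0.087 ]
 [-0.0249 -0.0006 -0.0808]
 [-0.0302 -0.0006 -0.0716]
 [-0.0315 -0.0006 -0.0622]
 [-0.0315 -0.0006 -0.0522]
 [-0.0305 -0.0006 -0.0453]]
```

```bash
cat >> h.py <<'E'
EX=np.array([.9736,-.2284,0]);EY=np.array([.2284,.9736,0]);MID=np.array([.4668,.269,0])
EX/=np.linalg.norm(EX);EY/=np.linalg.norm(EY)
ZA=-103.2
TIP=np.array([-.0196,-.0009,-.0952])
def toF(P): P=np.asarray(P)-MID; return np.array([P@EX,P@EY,P[2]])
def fromF(f): return MID+EX*f[0]+EY*f[1]+np.array([0,0,f[2]])
def tcp_for_tip(f,tilt): 
    M=Rtool(ZA,tilt); return fromF(f)-M@TIP, M
def st(o=None):
    o=o or bot.get_obs(); M=quat(o['tool_rot']).as_matrix()
    B=np.c_[EX,EY,[0,0,1]]
    tz=B.T@M[:,2]
    F=B.T@o['contact_force']
    print('t',round(o['t'],3),'TCP_F',(toF(o['eef_pos'])*1000).round(2),'freeTip_F',(toF(o['eef_pos']+M@TIP)*1000).round(2),'plain',(toF(o['eef_pos']+M@(TIP+[0,0,.1785]))*1000).round(2),'tilt',np.degrees(np.arcsin(tz[2])).round(2),'yawerr',np.degrees(np.arctan2(tz[0],-tz[1])).round(2),'Ftum',F.round(2),'gw',round(o['gripper_width'],3))
    return o
E
python3 - <<'E'
from h import *
st()
a,M=tcp_for_tip([-.0005,.0705,.205],10)
rows(a,M,7,2)
b,M=tcp_for_tip([-.0005,.0725,.122],10)
rows(b,M,4,2,start=(a,M))
print(a,b)
E
```

```text
t 7.3 TCP_F [ 50.32 -61.63 270.83] freeTip_F [ 49.99  20.72 322.47] plain [  49.19 -146.52  260.1 ] tilt -20.45 yawerr -0.27 Ftum [ 0.45 -0.26 -3.21] gw 0.24
[[0.27, -0.18, -0.03, -0.0001, -0.0121, 0.0002], [0.27, -0.18, -0.05, -0.0, -0.0121, 0.0002], [0.27, -0.18, -0.07, -0.0001, -0.0121, 0.0002], [0.26, -0.17, -0.09, -0.0, -0.0121, 0.0002], [0.25, -0.18, -0.11, -0.0001, -0.0121, 0.0002], [0.24, -0.18, -0.13, -0.0001, -0.012, 0.0002], [0.24, -0.17, -0.16, -0.0, -0.0121, 0.0001]]
end [0.4612 0.243  0.202 ] err [ 6.e-05  6.e-05 -2.e-04] 0.012
[[0.51, 0.0, -0.1, 0.0, 0.0, 0.0], [0.51, 0.0, -0.1, 0.0, 0.0, 0.0], [0.51, 0.0, -0.1, 0.0, 0.0, 0.0], [0.5, 0.0, -0.11, 0.0, 0.0, 0.0]]
end [0.4616 0.245  0.1194] err [1.0e-05 5.0e-05 1.9e-04] 0.0
[0.46110519 0.2429551  0.20222907] [0.46156198 0.24490224 0.11922907]
```

Call:
step_arm(
  plan=[
    [0.27,-0.18,-0.03,0,-0.0121,0.0002],
    [0.27,-0.18,-0.05,0,-0.0121,0.0002],
    [0.27,-0.18,-0.07,0,-0.0121,0.0002],
    [0.26,-0.17,-0.09,0,-0.0121,0.0002],
    [0.25,-0.18,-0.11,0,-0.0121,0.0002],
    [0.24,-0.18,-0.13,0,-0.012,0.0002],
    [0.24,-0.17,-0.16,0,-0.0121,0],
    [0,0,0,0,0,0],
  ],
)

```text
t: 8.3
eef_pos: [0.4608, 0.2454, 0.2015]
tool_rot: [-0.475, -0.503, -0.4, 0.6]
contact_force: [-0.6, -0.5, -2.6]
gripper_width: 0.232
```

Call:
step_arm(
  plan=[
    [0,0,0,0,0,0],
  ],
)

```text
t: 8.43
eef_pos: [0.462, 0.2433, 0.2027]
tool_rot: [-0.474, -0.505, -0.399, 0.601]
contact_force: [0.6, 0.2, -2.6]
gripper_width: 0.235
```

Run:
```python
from h import *
o=st()
p,d=save('wrist','pics/w5.png'); np.savez('pics/w5o.npz',**o)
save('top','pics/t5.png')
im=cv2.imread('pics/t5.png')[190:350,60:280]; cv2.imwrite('pics/t5c.png',cv2.resize(im,None,fx=3.5,fy=3.5,interpolation=cv2.INTER_CUBIC))
b,M=tcp_for_tip([-.0005,.0725,.122],10)
rows(b,M,4,2)
```

```text
t 8.425 TCP_F [  1.21 -26.08 202.72] freeTip_F [  0.62  71.07 205.68] plain [ 6.0000e-02 -1.0477e+02  2.3634e+02] tilt 9.89 yawerr -0.18 Ftum [ 0.52  0.32 -2.56] gw 0.235
[[0.51, -0.01, -0.1, -0.0002, -0.0001, 0.0], [0.52, -0.01, -0.1, -0.0002, -0.0001, 0.0], [0.51, -0.0, -0.1, -0.0001, -0.0001, 0.0], [0.52, -0.01, -0.1, -0.0002, -0.0, 0.0]]
end [0.4614 0.2448 0.1192] err [-1.9e-04 -8.0e-05 -5.0e-05] 0.015
```

View pics/w5.png

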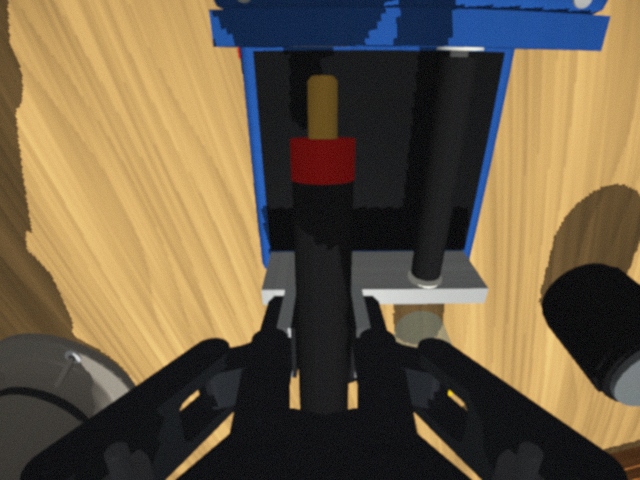

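View pics/t5c.png

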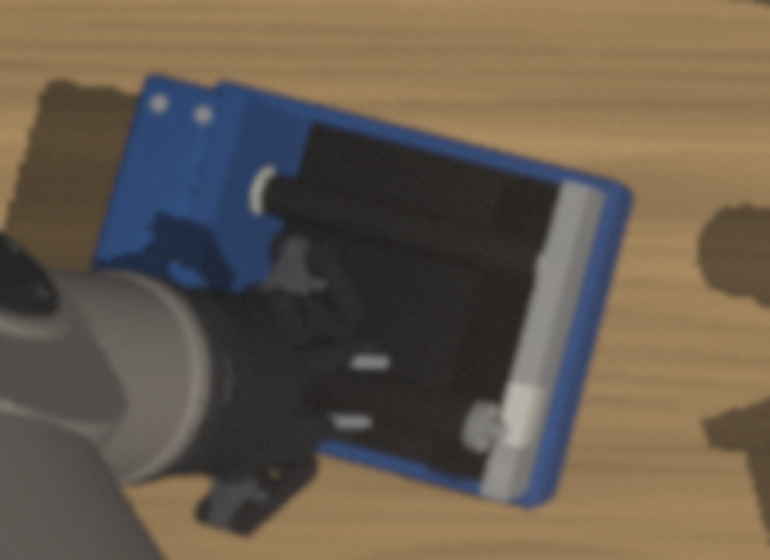

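Run:
```python
from h import *
o=dict(np.load('pics/w5o.npz')); o={k:o[k] for k in o}
for uv,z in [((214,46),.164),((604,50),.164),((263,291),.124),((487,291),.124),((268,251),.124),((468,251),.124),((263,302),.11),((487,302),.11)]:
    print(uv,z,(toF(onplane('wrist',[uv],z,o)[0])*1000).round(1))
```

```text
(214, 46) 0.164 [-45.7  80.4 164. ]
(604, 50) 0.164 [125.3  81.  164. ]
(263, 291) 0.124 [-44.2 -81.2 124. ]
(487, 291) 0.124 [124.1 -82.2 124. ]
(268, 251) 0.124 [-37.7 -46.4 124. ]
(468, 251) 0.124 [102.3 -46.9 124. ]
(263, 302) 0.11 [ -48.3 -103.3  110. ]
(487, 302) 0.11 [ 135.1 -104.6  110. ]
```

Call:
step_arm(
  plan=[
    [0.51,0,-0.1,0,0,0],
    [0.52,-0.01,-0.1,0,0,0],
    [0.51,0,-0.1,0,0,0],
    [0.52,0,-0.1,0,0,0],
    [0,0,0,0,0,0],
    [0,0,0,0,0,0],
  ],
)

```text
t: 9.28
eef_pos: [0.4616, 0.2463, 0.1191]
tool_rot: [-0.475, -0.505, -0.399, 0.6]
contact_force: [-1.4, -0.1, -2.7]
gripper_width: 0.234
```

Run:
```python
from h import *
o=st()
p,d=save('wrist','pics/w6.png'); np.savez('pics/w6o.npz',**o)
```

```text
t 9.275 TCP_F [ 8.0000e-02 -2.3260e+01  1.1908e+02] freeTip_F [ -0.67  73.9  122.03] plain [  -0.94 -101.95  152.71] tilt 9.9 yawerr -0.09 Ftum [-1.31 -0.42 -2.7 ] gw 0.234
```

View pics/w6.png

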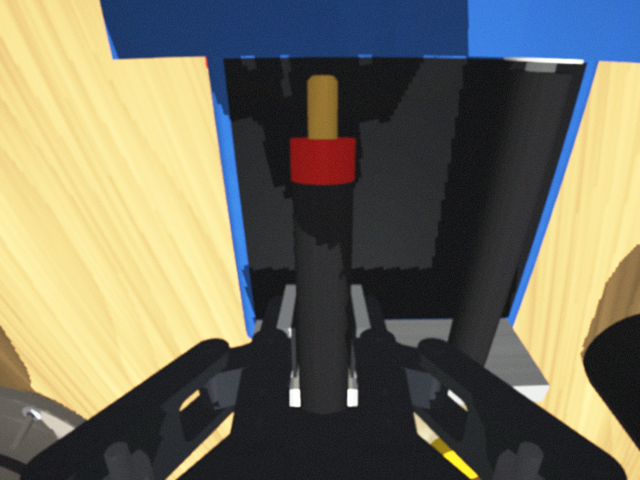

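Call:
step_arm(
  plan=[
    [-0.009,0,-0.05,0,0,0],
    [-0.009,0,-0.05,0,0,0],
    [-0.009,0,-0.05,0,0,0],
    [-0.009,0,-0.05,0,0,0],
    [0,0,0,0,0,0],
  ],
)

```text
t: 9.95
eef_pos: [0.4629, 0.253, 0.1186]
tool_rot: [-0.475, -0.504, -0.399, 0.601]
contact_force: [-0.9, -3.0, -1.9]
gripper_width: 0.236
```

Run:
```python
from h import *
o=st()
```

```text
t 9.95 TCP_F [ -0.12 -16.47 118.56] freeTip_F [ -0.82  80.69 121.26] plain [ -1.17 -95.07 152.38] tilt 10.04 yawerr -0.11 Ftum [-0.17 -3.12 -1.88] gw 0.236
```

Call:
step_arm(
  plan=[
    [-0.007,0,-0.04,0,0,0],
    [-0.007,0,-0.04,0,0,0],
    [-0.007,0,-0.04,0,0,0],
    [0,0,0,0,0,0],
  ],
)

```text
t: 10.45
eef_pos: [0.464, 0.2576, 0.1184]
tool_rot: [-0.475, -0.504, -0.399, 0.601]
contact_force: [-1.5, -5.9, -2.3]
gripper_width: 0.238
```

Run:
```python
from h import *
o=st()
```

```text
t 10.45 TCP_F [ -0.12 -11.78 118.45] freeTip_F [ -0.8   85.38 121.12] plain [ -1.17 -90.38 152.29] tilt 10.06 yawerr -0.12 Ftum [-0.15 -6.1  -2.35] gw 0.238
```

Call:
step_arm(
  plan=[
    [0.037,0,-0.007,0,0,0],
    [0.037,0,-0.007,0,0,0],
    [0.037,0,-0.007,0,0,0],
    [0.037,0,-0.007,0,0,0],
    [0.037,0,-0.007,0,0,0],
    [0,0,0,0,0,0],
  ],
)

```text
t: 11.2
eef_pos: [0.4641, 0.2577, 0.1109]
tool_rot: [-0.475, -0.504, -0.399, 0.601]
contact_force: [-1.0, -5.6, -0.9]
gripper_width: 0.239
```

Run:
```python
from h import *
o=st()
```

```text
t 11.2 TCP_F [-7.0000e-02 -1.1670e+01  1.1094e+02] freeTip_F [ -0.74  85.49 113.63] plain [ -1.13 -90.27 144.77] tilt 10.05 yawerr -0.13 Ftum [ 0.34 -5.69 -0.86] gw 0.239
```

Call:
step_arm(
  plan=[
    [0.025,0,-0.005,0,0,0],
    [0.025,0,-0.005,0,0,0],
    [0,0,0,0,0,0],
  ],
)

```text
t: 11.58
eef_pos: [0.4641, 0.2577, 0.1089]
tool_rot: [-0.475, -0.504, -0.399, 0.601]
contact_force: [-0.8, -6.0, -1.3]
gripper_width: 0.236
```

Call:
step_arm(
  plan=[
    [0.025,0,-0.005,0,0,0],
    [0,0,0,0,0,0],
  ],
)

```text
t: 11.82
eef_pos: [0.4644, 0.2594, 0.1081]
tool_rot: [-0.475, -0.505, -0.4, 0.6]
contact_force: [-0.4, 0.1, -3.8]
gripper_width: 0.233
```

Call:
step_arm(
  plan=[
    [0.025,0,-0.005,0,0,0],
    [0,0,0,0,0,0],
  ],
)

```text
t: 12.08
eef_pos: [0.4644, 0.2598, 0.1073]
tool_rot: [-0.475, -0.505, -0.4, 0.6]
contact_force: [0.4, -0.5, -2.9]
gripper_width: 0.236
```

Run:
```python
from h import *
o=st()
```

```text
t 12.075 TCP_F [ -0.2   -9.49 107.26] freeTip_F [ -1.01  87.66 110.3 ] plain [ -1.17 -88.21 140.81] tilt 9.84 yawerr -0.05 Ftum [ 0.49 -0.38 -2.86] gw 0.236
```

```bash
cat >> h.py <<'E'
SL=TIP+np.array([0,0,.020])
def tcp_sl(ys,psi,zp=.110,x0=-.0007,yp=.0845):
    M=Rtool(ZA,psi); f=[x0,ys,zp+(yp-ys)*np.tan(np.radians(psi))]
    return fromF(f)-M@SL, M
E
python3 - <<'E'
from h import *
st()
s=tcp_sl(.0774,10); rows(*s,5,3)
for ys,psi in [(.0784,7),(.0789,4),(.07955,0)]:
    n=tcp_sl(ys,psi); print(ys,psi); rows(*n,3,3,start=s); s=n
E
```

```text
t 12.075 TCP_F [ -0.2   -9.49 107.26] freeTip_F [ -1.01  87.66 110.3 ] plain [ -1.17 -88.21 140.81] tilt 9.84 yawerr -0.05 Ftum [ 0.49 -0.38 -2.86] gw 0.236
[[0.003, 0.002, -0.048, -0.0, -0.0001, 0.0], [0.003, 0.002, -0.048, -0.0, -0.0001, 0.0], [0.003, 0.002, -0.049, -0.0001, -0.0001, 0.0], [0.003, 0.002, -0.048, -0.0, -0.0001, 0.0], [0.003, 0.002, -0.049, -0.0001, -0.0, 0.0]]
end [0.467  0.2689 0.105 ] err [ 1.e-05  0.e+00 -0.e+00] 0.025
0.0784 7
[[0.035, 0.0, -0.018, 0.0, 0.0028, -0.0], [0.036, 0.0, -0.018, -0.0, 0.0028, 0.0], [0.036, 0.0, -0.017, -0.0, 0.0027, 0.0]]
end [0.4673 0.2703 0.1004] err [-0.e+00 -1.e-05 -1.e-05] 0.012
0.0789 4
[[0.035, 0.0, -0.014, 0.0, 0.0028, 0.0], [0.035, 0.0, -0.013, -0.0, 0.0028, 0.0], [0.036, 0.0, -0.013, -0.0, 0.0027, -0.0]]
end [0.4676 0.2714 0.0961] err [ 0.e+00  0.e+00 -1.e-05] 0.012
0.07955 0
[[0.046, 0.0, -0.019, -0.0, 0.0037, -0.0], [0.047, 0.0, -0.017, 0.0, 0.0037, 0.0], [0.047, 0.0, -0.016, -0.0, 0.0037, 0.0]]
end [0.468  0.2732 0.0904] err [-0.e+00 -2.e-05 -1.e-05] 0.004
```

Call:
step_arm(
  plan=[
    [0.003,0.002,-0.048,0,0,0],
    [0.003,0.002,-0.048,0,0,0],
    [0.003,0.002,-0.048,0,0,0],
    [0,0,0,0,0,0],
  ],
)

```text
t: 12.58
eef_pos: [0.4657, 0.2636, 0.1056]
tool_rot: [-0.475, -0.504, -0.399, 0.601]
contact_force: [-0.9, -5.4, -2.4]
gripper_width: 0.234
```

Call:
step_arm(
  plan=[
    [0.003,0.002,-0.048,0,0,0],
    [0.003,0.002,-0.048,0,0,0],
    [0,0,0,0,0,0],
  ],
)

```text
t: 12.95
eef_pos: [0.4665, 0.267, 0.1047]
tool_rot: [-0.475, -0.504, -0.399, 0.601]
contact_force: [-1.9, -6.1, -1.6]
gripper_width: 0.238
```

Run:
```python
from h import *
st()
s=tcp_sl(.0784,7); rows(*s,3,3)
```

```text
t 12.95 TCP_F [  0.19  -2.06 104.69] freeTip_F [ -0.52  95.1  107.4 ] plain [ -0.83 -80.66 138.51] tilt 10.04 yawerr -0.1 Ftum [-0.47 -6.37 -1.64] gw 0.238
[[0.03, 0.0, -0.034, -0.0001, 0.0028, 0.0001], [0.03, 0.0, -0.034, -0.0001, 0.0028, 0.0], [0.031, 0.0, -0.033, -0.0001, 0.0028, 0.0001]]
end [0.4673 0.2703 0.1005] err [-1.e-05 -1.e-05  0.e+00] 0.02
```

Call:
step_arm(
  plan=[
    [0.03,0,-0.034,0,0.0028,0],
    [0.03,0,-0.034,0,0.0028,0],
    [0.03,0,-0.033,0,0.0028,0],
    [0,0,0,0,0,0],
  ],
)

```text
t: 13.45
eef_pos: [0.467, 0.2691, 0.1002]
tool_rot: [-0.464, -0.519, -0.411, 0.588]
contact_force: [-0.8, -6.5, -2.1]
gripper_width: 0.239
```

Run:
```python
from h import *
o=st()
s=tcp_sl(.0785,7); rows(*s,1,3)
s=tcp_sl(.0789,4); rows(*s,3,3)
save('wrist','pics/w7.png')
```

```text
t 13.45 TCP_F [  0.18   0.18 100.16] freeTip_F [ -0.45  97.07 107.85] plain [ -0.9  -80.06 129.91] tilt 7.1 yawerr -0.15 Ftum [ 0.75 -6.46 -2.07] gw 0.239
[[-0.011, 0.0, -0.031, -0.0004, 0.0003, 0.0002]]
end [0.4673 0.2704 0.1004] err [-2.e-05 -1.e-05 -0.e+00] 0.019
[[0.031, 0.0, -0.024, -0.0001, 0.0029, 0.0001], [0.032, 0.0, -0.023, -0.0002, 0.0029, 0.0001], [0.032, 0.0, -0.022, -0.0001, 0.0028, 0.0]]
end [0.4676 0.2714 0.0961] err [-2.e-05  1.e-05  1.e-05] 0.014
```

View pics/w7.png

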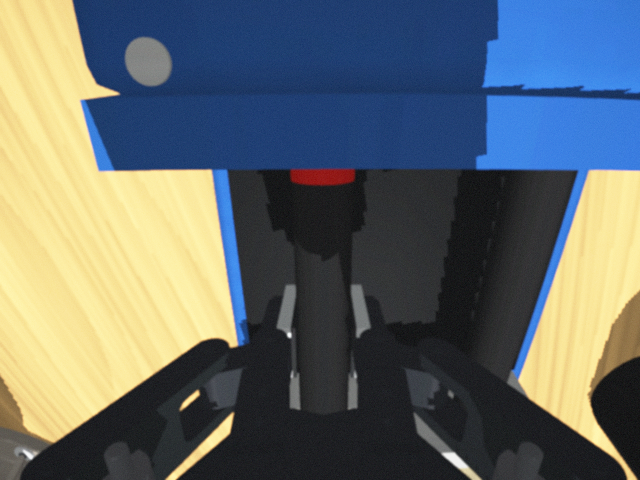

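Call:
step_arm(
  plan=[
    [-0.006,0,-0.025,0,0,0],
    [0,0,-0.012,0,0,0],
    [0,0,0,0,0,0],
  ],
)

```text
t: 13.88
eef_pos: [0.4674, 0.2706, 0.1002]
tool_rot: [-0.465, -0.519, -0.411, 0.588]
contact_force: [-2.8, -6.6, -3.1]
gripper_width: 0.238
```

Run:
```python
from h import *
o=st()
s=tcp_sl(.0789,4); rows(*s,3,3)
```

```text
t 13.875 TCP_F [  0.18   1.68 100.2 ] freeTip_F [ -0.46  98.58 107.84] plain [ -0.89 -78.54 129.99] tilt 7.13 yawerr -0.14 Ftum [-1.19 -7.04 -3.08] gw 0.238
[[0.033, 0.0, -0.011, -0.0001, 0.0029, 0.0001], [0.033, 0.0, -0.011, -0.0001, 0.0029, 0.0001], [0.034, 0.001, -0.01, -0.0002, 0.0029, 0.0]]
end [0.4676 0.2714 0.0961] err [2.e-05 1.e-05 0.e+00] 0.014
```

Call:
step_arm(
  plan=[
    [0.033,0,-0.011,0,0.0029,0],
    [0.033,0,-0.011,0,0.0029,0],
    [0,0,0,0,0,0],
  ],
)

```text
t: 14.25
eef_pos: [0.4675, 0.2713, 0.0974]
tool_rot: [-0.457, -0.53, -0.419, 0.579]
contact_force: [-0.4, -5.6, -4.8]
gripper_width: 0.24
```

Run:
```python
from h import *
o=st()
s=tcp_sl(.0789,4); rows(*s,1,3)
```

```text
t 14.25 TCP_F [ 0.17  2.42 97.39] freeTip_F [ -0.46  98.97 108.65] plain [ -0.91 -78.86 124.16] tilt 4.99 yawerr -0.15 Ftum [ 0.86 -5.56 -4.76] gw 0.24
[[0.032, 0.001, -0.005, -0.0004, 0.0027, 0.0002]]
end [0.4676 0.2714 0.0961] err [ 1.e-05 -1.e-05  2.e-05] 0.018
```

Run:
```python
from h import *
s=tcp_sl(.0791,3,.1096); rows(*s,2,3)
```

```text
[[0.039, 0.0, -0.01, -0.0002, 0.0028, 0.0001], [0.038, 0.001, -0.01, -0.0002, 0.0027, 0.0001]]
end [0.4677 0.2718 0.0943] err [ 1.e-05 -0.e+00  2.e-05] 0.012
```

Call:
step_arm(
  plan=[
    [0.039,0,-0.01,0,0.0028,0],
    [0.038,0,-0.01,0,0.0027,0],
    [0,0,0,0,0,0],
  ],
)

```text
t: 14.62
eef_pos: [0.4677, 0.272, 0.0943]
tool_rot: [-0.449, -0.54, -0.427, 0.569]
contact_force: [-1.3, -6.2, -3.7]
gripper_width: 0.239
```

Run:
```python
from h import *
o=st()
s=tcp_sl(.0794,0,.1095); rows(*s,3,3)
```

```text
t 14.625 TCP_F [ 0.18  3.16 94.28] freeTip_F [ -0.46  99.26 108.89] plain [ -0.9 -79.  118.2] tilt 2.99 yawerr -0.14 Ftum [ 0.18 -6.31 -3.7 ] gw 0.239
[[0.036, 0.0, -0.011, -0.0001, 0.0028, 0.0001], [0.036, 0.0, -0.01, -0.0002, 0.0027, 0.0], [0.037, 0.001, -0.009, -0.0001, 0.0028, 0.0001]]
end [0.468  0.273  0.0899] err [ 2.e-05  1.e-05 -2.e-05] 0.003
```

Call:
step_arm(
  plan=[
    [0.036,0,-0.011,0,0.0028,0],
    [0.036,0,-0.01,0,0.0027,0],
    [0.037,0.005,-0.009,0,0.0028,0],
    [0,0,0,0,0,0],
  ],
)

```text
t: 15.12
eef_pos: [0.4677, 0.2722, 0.0896]
tool_rot: [-0.438, -0.554, -0.439, 0.556]
contact_force: [-2.3, -7.6, -2.1]
gripper_width: 0.241
```

Run:
```python
from h import *
o=st()
save('wrist','pics/w8.png');save('side','pics/s8.png');p,d=save('top','pics/t8.png')
im=cv2.imread('pics/t8.png')[190:350,60:280]; im2=cv2.imread('pics/s8.png')[230:420,140:360]
cv2.imwrite('pics/c8.png',cv2.resize(np.vstack([im,im2]),None,fx=1.7*2*0.5*1,fy=1.7,interpolation=cv2.INTER_CUBIC))
cv2.imwrite('pics/s8c.png',cv2.resize(im2,None,fx=3,fy=3,interpolation=cv2.INTER_CUBIC))
```

```text
t 15.125 TCP_F [ 0.16  3.29 89.58] freeTip_F [ -0.44  98.53 109.01] plain [ -0.93 -79.97 109.32] tilt 0.1 yawerr -0.16 Ftum [-0.47 -7.87 -2.11] gw 0.241
```

View pics/w8.png

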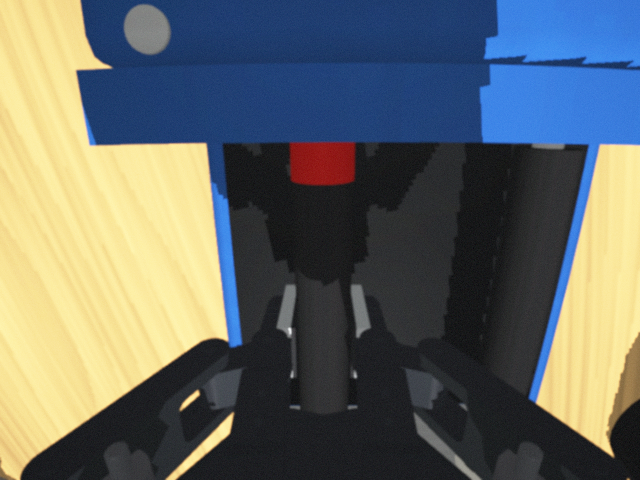

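View pics/s8c.png

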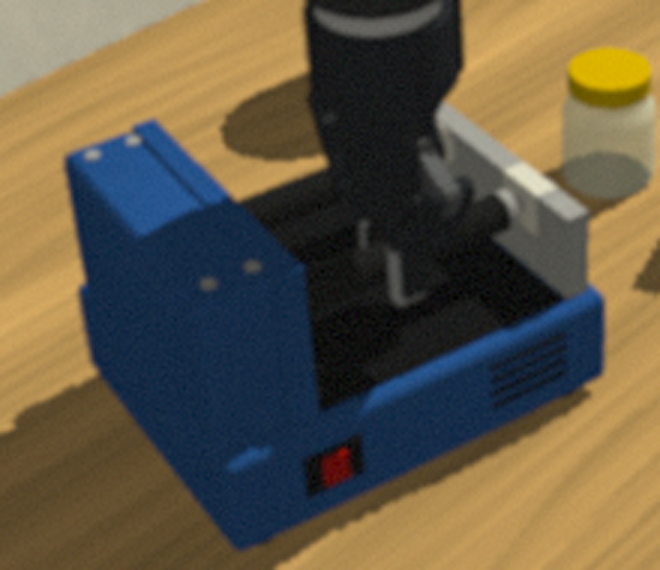

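Call:
step_arm(
  plan=[
    [0,0,0.03,0,0,0],
    [0,0,0.03,0,0,0],
    [0,0,0.03,0,0,0],
    [0,0,0,0,0,0],
  ],
)

```text
t: 15.78
eef_pos: [0.4671, 0.2694, 0.0898]
tool_rot: [-0.438, -0.554, -0.439, 0.555]
contact_force: [-1.9, -5.7, -2.6]
gripper_width: 0.233
```

Run:
```python
from h import *
o=st()
```

```text
t 15.775 TCP_F [ 0.24  0.47 89.83] freeTip_F [ -0.41  95.68 109.36] plain [ -0.83 -82.82 109.5 ] tilt 0.04 yawerr -0.13 Ftum [-0.55 -5.99 -2.65] gw 0.233
```

Call:
step_arm(
  plan=[
    [0,0,0.03,0,0,0],
    [0,0,0.03,0,0,0],
    [0,0,0.03,0,0,0],
    [0,0,0,0,0,0],
  ],
)

```text
t: 16.27
eef_pos: [0.4665, 0.2666, 0.09]
tool_rot: [-0.438, -0.555, -0.439, 0.555]
contact_force: [-1.7, -5.2, -3.7]
gripper_width: 0.243
```

Run:
```python
from h import *
o=st()
```

```text
t 16.275 TCP_F [ 0.25 -2.38 90.02] freeTip_F [ -0.44  92.81 109.67] plain [ -0.79 -85.69 109.57] tilt -0.03 yawerr -0.11 Ftum [-0.42 -5.45 -3.69] gw 0.243
```

Call:
step_arm(
  plan=[
    [0,0,0.03,0,0,0],
    [0,0,0.03,0,0,0],
    [0,0,0,0,0,0],
  ],
)

```text
t: 16.65
eef_pos: [0.4663, 0.2651, 0.0904]
tool_rot: [0.438, 0.555, 0.439, -0.554]
contact_force: [-1.1, -3.9, -3.9]
gripper_width: 0.24
```

Run:
```python
from h import *
o=st()
```

```text
t 16.65 TCP_F [ 0.36 -3.88 90.38] freeTip_F [ -0.37  91.28 110.18] plain [ -0.66 -87.22 109.8 ] tilt -0.12 yawerr -0.09 Ftum [-0.16 -4.08 -3.94] gw 0.24
```

Call:
step_arm(
  plan=[
    [0.005,0,0.03,0,0,0],
    [0,0,0,0,0,0],
    [0,0,0,0,0,0],
  ],
)

```text
t: 17.02
eef_pos: [0.4663, 0.2649, 0.0905]
tool_rot: [0.438, 0.555, 0.44, -0.553]
contact_force: [-1.5, -1.2, -3.8]
gripper_width: 0.238
```

Run:
```python
from h import *
o=st()
```

```text
t 17.025 TCP_F [ 0.46 -4.09 90.49] freeTip_F [ -0.31  91.03 110.44] plain [ -0.55 -87.46 109.78] tilt -0.21 yawerr -0.08 Ftum [-1.19 -1.52 -3.8 ] gw 0.238
```

Call:
step_arm(
  plan=[
    [0,0,0,0,0,0],
    [0,0,0,0,0,0],
    [0,0,0,0,0,0],
    [0,0,0,0,0,0],
    [0,0,0,0,0,0],
  ],
  fingers=-1,
)

```text
t: 17.65
eef_pos: [0.4663, 0.2644, 0.0904]
tool_rot: [0.438, 0.555, 0.439, -0.554]
contact_force: [0.0, -1.1, 0.1]
gripper_width: 0.997
```

Run:
```python
from h import *
o=st()
save('wrist','pics/w9.png')
```

```text
t 17.65 TCP_F [ 0.53 -4.58 90.39] freeTip_F [ -0.22  90.56 110.28] plain [ -0.5  -87.94 109.75] tilt -0.17 yawerr -0.09 Ftum [ 0.27 -1.11  0.08] gw 0.997
```

View pics/w9.png

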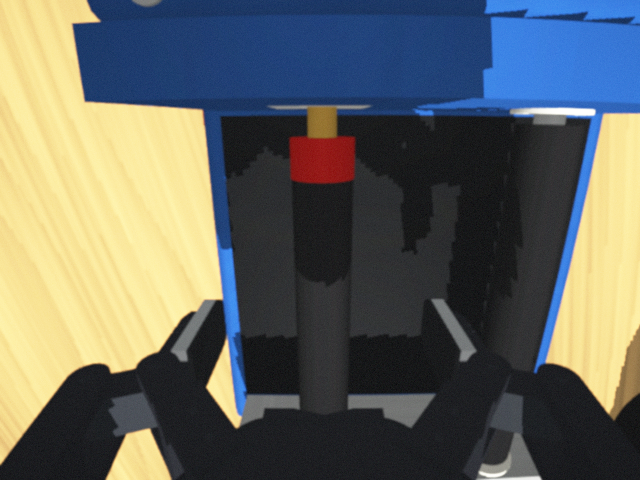

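Released, and the roller hangs with the brass pin in the guard's bearing. I'll retreat straight up and check again.

Call:
step_arm(
  plan=[
    [-0.3,0,0,0,0,0],
    [-0.8,0,0,0,0,0],
    [-0.9,0,0,0,0,0],
    [-0.9,0,0,0,0,0],
    [-0.9,0,0.5,0,0,0],
    [-0.5,0.6,0.8,0,0.01,0],
    [0,0.6,0.8,0,0.01,0],
    [0,0,0,0,0,0],
  ],
)

```text
t: 18.7
eef_pos: [0.495, 0.166, 0.2605]
tool_rot: [0.408, 0.591, 0.463, -0.52]
contact_force: [-0.4, 0.1, 0.2]
gripper_width: 0.999
```

Call:
step_arm(
  plan=[
    [0,0,0,0,0,0],
    [0,0,0,0,0,0],
  ],
)

```text
t: 18.95
eef_pos: [0.493, 0.1728, 0.2604]
tool_rot: [0.41, 0.588, 0.467, -0.517]
contact_force: [-0.6, 0.2, 1.0]
gripper_width: 0.997
```

Run:
```python
from h import *
o=st(); np.savez('pics/w10o.npz',**o)
p,d=save('wrist','pics/w10.png');save('side','pics/s10.png');save('top','pics/t10.png')
im=cv2.imread('pics/t10.png')[190:350,60:280]; im2=cv2.imread('pics/s10.png')[230:390,140:360]
cv2.imwrite('pics/c10.png',cv2.resize(np.hstack([im,im2]),None,fx=1.8,fy=1.8,interpolation=cv2.INTER_CUBIC))
a=cv2.imread('pics/t10.png');b=cv2.imread('pics/top0.png');print([cv2.absdiff(a,b)[y0:y1,x0:x1].mean() for x0,y0,x1,y1 in [(275,125,335,195),(285,248,325,283),(278,303,320,350)]])
```

```text
t 18.95 TCP_F [ 47.48 -87.69 260.41] freeTip_F [ 46.48   4.2  292.08] plain [  46.69 -172.82  269.15] tilt -7.38 yawerr 0.07 Ftum [-0.59  0.1   0.97] gw 0.997
[np.float64(4.443412698412699), np.float64(5.811190476190476), np.float64(3.9962850388382303)]
```

View pics/w10.png

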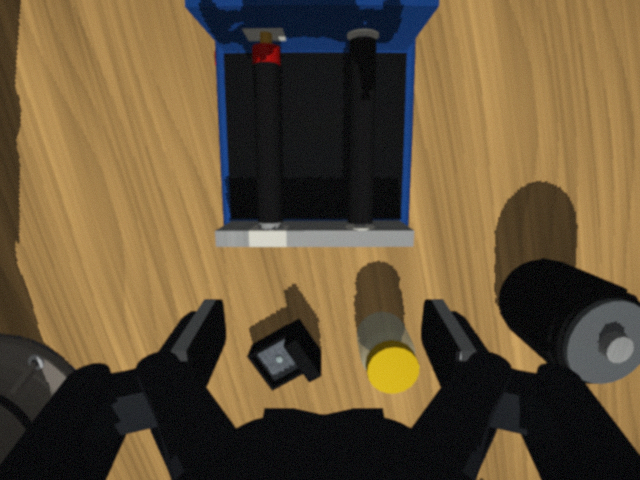

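View pics/c10.png

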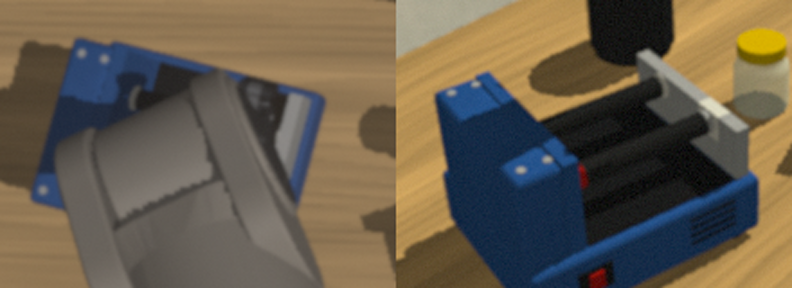

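Run:
```python
from h import *
o=dict(np.load('pics/w10o.npz'));z=np.load('pics/w10.npz');p=z['p'];hsv=cv2.cvtColor(p,cv2.COLOR_RGB2HSV)
red=((hsv[:,:,0]<6)|(hsv[:,:,0]>174))&(hsv[:,:,1]>150)&(hsv[:,:,2]>60);red[:20]=0;red[100:]=0
ys,xs=np.nonzero(red);print(xs.min(),xs.max(),ys.min(),ys.max())
x=(xs.min()+xs.max())/2
for uv,zz in [((x,ys.min()),.121),((x,ys.max()+1),.121),((265.5,36),.112),((269,150),.121),((269,222),.121),((269,228),.121),((217,231),.124),((412,231),.124)]: print(uv,(toF(onplane('wrist',[uv],zz,o)[0])*1000).round(1))
cv2.imwrite('pics/w10c.png',cv2.resize(p[15:255,200:430,::-1],None,fx=2.5,fy=2.5,interpolation=cv2.INTER_CUBIC))
```

```text
253 279 43 64
(np.float64(266.0), np.int64(43)) [  1.6  70.2 121. ]
(np.float64(266.0), np.int64(65)) [  1.3  53.6 121. ]
(265.5, 36) [-1.00e-01  7.85e+01  1.12e+02]
(269, 150) [  2.2 -12.9 121. ]
(269, 222) [  0.6 -73.  121. ]
(269, 228) [  0.5 -78.2 121. ]
(217, 231) [-43.7 -80.3 124. ]
(412, 231) [122.7 -80.  124. ]
```

View pics/w10c.png

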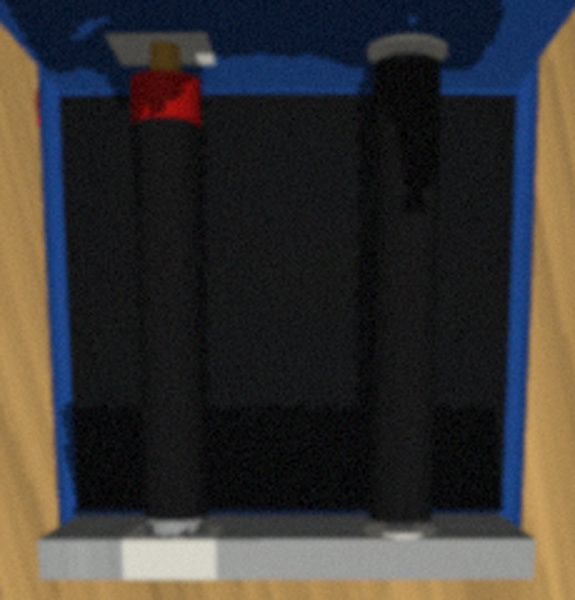

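Run:
```python
from h import *
o=st(); print(abs(o['joint_vel']).max()); print(bot.hand_in())
```

```text
t 19.1 TCP_F [ 47.73 -88.08 260.16] freeTip_F [ 46.78   3.82 291.8 ] plain [  46.89 -173.2   268.92] tilt -7.37 yawerr 0.04 Ftum [-0.83  0.03 -0.84] gw 1.0
0.0070627345380860716
the job is handed in; nothing more can be done
None
```

The idler roller is back in both bearings and released, and I handed the job in at about 19 s; no verdict was reported.

**What I did:** I gripped the roller at its middle and pressed the brass pin on the guard above the hole, tilted 10° with the plain end up. Sliding it down, the force fell from about 6 N to 0 as the pin sprang in. I then squeezed the spring while levelling the roller past the end plate. From there I followed the spring as it carried the steel pin home, until the sleeve bore on the plate, then opened the gripper and backed off. The highest force I read at the gripper was about 8 N along the roller.

**Last checks:**
- **Roller position:** the wrist picture puts the red sleeve end 70.2 mm from the gap's middle. Fully home would be about 70.3 mm, so both pins should be well beyond 6 mm deep.
- **Alignment:** the steel end sits against the plate, and the roller lies parallel to the driven one. Its line across the tumbler measured between −0.1 and +2.2 mm in that oblique view, while the arm's own pose just before and just after release gave −0.2 to −0.6 mm. I put the difference down to the view angle and did not resolve it.
- **Robot and other objects:** the gripper is clear of everything. The barrel, jar and ring box look unmoved, but that is only by picture comparison. I did not re-measure their positions.

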